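# Take the screw cap off the vacuum pot's slanted port

### The arm

A 6-joint arm with a two-finger parallel gripper is mounted at the origin on the work surface. World frame = base frame: x ahead of the robot, y to its left, z up, the work surface at z = 0. Lengths are in m, angles in rad, forces in N, time in s.
With the tool pointing down it reaches from about 0.25 to 0.725 m from the base axis. Payload 4 kg.
Tool frame: the origin (TCP) lies on the centre line of the jaws, within the pads' length; the fingertips stand 11 mm ahead of it and the grasp point (between the pads) lies 8 mm behind it (bot.nose_length is the distance from the TCP to the fingertips, in m); z points along the fingers, y is the direction in which the jaws open and shut (so a half turn about z gives the same grasp; the last joint's range is limited). The gripper opens to 85 mm and grips with 20 to 120 N. Pads are 22 mm wide; open, the fingers measure 114 mm over their backs; the gripper's body (76 mm by 85 mm) begins 54 mm behind the grasp point. The pads swing forward as they close: fully open they stand 13 mm farther back than shut.
Start: joints at [1.197, 0.241, 0.005, 1.335, 0, 1.571], TCP at [0.183, 0.465, 0.242] pointing down, gripper open.
Joint ranges: [-2.72, 2.72], [-1.05, 1.87], [-1.09, 1.28], [-1.99, 2.15], [-1.42, 1.44], [-3.14, 3.14]. Speed limits (rad/s): [2.79, 2.79, 3.14, 3.14, 3.14, 3.14].

### API

Orientations are given as a unit quaternion [x, y, z, w].
In Python, from workcell import bot gives the robot as it stands.
- The arm moves only by the tool play_rows, never from a script. Its argument "plan" is one flat list of numbers, 6 for each row, row after row: the shift along the tool's x, y, z in mm, then the turn, a rotation vector about the tool's x, y, z in rad. A call has 1 to 20 rows; each row shifts and turns the commanded pose from where the row before left it, along the tool's axes as they then stand; what a row does not reach is not made up. A row lasts 1/8 s, in which the tool goes at most 62.5 mm and 10.7 degrees, less where a joint would pass 70% of its speed; a pose out of reach is approached as far as the arm can. A call with a gripper value outside its range is refused whole. "hand" is the opening in per cent of the stroke, from 0 (shut) to 100 (fully open), set as the call begins (left out, the last holds). The fingers move at their own pace and stop on an object; the grip force is fixed at half the most. Time passes only in rows, so rows that do not move let the fingers close. It gives the time, the measured TCP pose, the force and the opening at its end, in the units of the state.
- bot.get_obs(): the state, without advancing time (a new reading comes with each control period).
- bot.camera(name): name is "scene" or "top" or "wrist"; returns a dict with "frame" (420x560x3 uint8, blue, green, red), "range_z" (420x560 float32, m along the optical axis (not along the pixel's ray), 0 where there is no reading), "K" (3x3 intrinsics, pixels), "cam_to_world" (4x4, takes a point from camera to world coordinates). Camera axes: x right, y down, z forward; pixel columns grow to the right and rows downward; lengths in m; the calibration is good to about 2 mm. A picture is of the moment at which its call begins.
- bot.job_done(): hands the job in, once; it reports no verdict.
Trained networks look in the newest picture that a camera, given by its name, has taken for a name from the list of things; names that differ only in an ending like _2 or _b are one class to them, and where a whole thing is asked for, a point or a joint stands for the part that bears it (a point fixed in the world has none). Each returns a list of dicts, best first, with "p" (0 to 1); they miss things now and then, are a little off and sometimes report something else, mostly with a low value. They report only what shows in the picture. A call takes as long as a camera call. They do not tell look-alikes from the thing itself.
- bot.outline_of(query, camera): "mask" (420x560 bool, what is visible of it) and "point" ([row, column] in pixels, amid what is visible of it).
The state is a dict: "clock": time; "joint_pos": joint angles; "joint_vel": joint speeds; "tau": joint torques, N m; "eef_pos": TCP position; "tool_rot": TCP orientation; "ft_force": force on the tool from outside, world axes, zero at the start; "ft_torque": the same for the moment, N m; "grip_width": finger opening in m.
Only numpy, scipy, OpenCV 4.12 (cv2) and the standard library are available. Lean on these libraries where they do the work, as an engineer would, in place of code of your own. Each camera call takes 0.05 s, during which the arm holds its last target.

### The job

Open the slanted port of the small steel vacuum pot: unscrew its dark cap, several turns, until the thread lets go, without forcing it, and lift it clear. Then stand the cap open side down in the steel parts tray; set it down, do not drop it. Leave the other things on the bench where they are.

Things in the scene. Friction and masses are not known exactly. Their poses are not given: they have to be found in the camera images.
- pot: vacuum pot, fixed: steel cylinder (diameter 130 mm, 210 long over end flanges of diameter 150) lying along the pot's y, its axis 95 above the bench, on a plate 120 x 340 x 12. Origin: centre of the plate's underside; z up, x away from the robot; turned up to 0.35 rad about z. From its middle a port slants to +x: outward axis (0.479, 0, 0.878) in the pot's frame, 29 deg from vertical
- port_mouth (a point): centre of the open end of the port's neck, on the port axis, 101 mm from the cylinder's axis. The neck stands 36 mm out of the cylinder; core diameter 28 mm, 35 mm over the thread. On the plate, at the pot's +y end (y 138 mm), a pressure dial stands up to 132 mm above the bench
- cap: dark 18-sided screw cap on the port: 47 mm across, 38.5 high, 70 g, skirt 33 deep. Origin: centre of its open end; z out of its closed top (on the port: the port axis). Right-hand thread: counter-clockwise seen from outside unscrews; rises 14 mm a turn, 1 mm axial play, turns easily, stays where left, lets go after 1.75 turns (24 mm); then draw it 10 mm more along the axis to clear the neck
- cap_top (a point): centre of the cap's closed top, 38.5 mm from its open end along its z. While the thread holds, follow the cap's rise and do not pull harder than 60 N
- tray: steel parts tray, fixed: 140 (x) by 170 (y) mm, walls 4 mm thick and 18 mm high from the bench, floor 4 mm thick. Origin: centre of its underside on the bench. At the front left or front right; a white wipes box (130 x 150 x 52 mm) lies in the other place
- vial: bystander: amber vial, diameter 32, 55 mm high, standing on the -y end of the pot's plate; origin under its centre
- spanner: bystander: steel spanner 160 mm long lying at the front middle; origin at its middle, underside
- spare_cap: bystander: smaller plain black cap, diameter 36, 22 mm high, on the right of the bench; origin under its centre
- wash: bystander: white bottle, diameter 64, 170 mm high, far left; origin under its centre
- jar: bystander: glass jar, diameter 66, 85 mm high, far right; origin under its centre
- clamp: bystander: aluminium clamp ring, diameter 56, 16 mm high, on the left; origin under its centre
- driver: bystander: screwdriver 170 mm long lying behind the pot; origin at its middle, underside
Mind the look-alikes: they are no part of the job. Of the things that look like the cap, the smallest one is meant.

How it is judged:
On the way, in this order (a step that is already met when the one before it is completed fails the run):
1. the cap is unscrewed and lifted clear, 60 mm or more from the port's mouth (distance between cap and port_mouth above 0.06 m), for 0.1 s.
2. the cap is set down: within 6 mm of the tray's floor and upright while the gripper still holds it (z of cap in the frame of tray below 0.01 m and horizontal distance between cap and tray below 0.09 m and contact force between the fingers and cap above 0.3 N and angle between cap's own z axis and vertical below 0.3 rad), for 0.04 s.
At the end, for the whole second after the job is handed in: The cap stands at rest, released, on the tray's floor, open side down (within 0.1 rad of upright) (x of cap in the frame of tray between -0.055 and 0.055 m and y of cap in the frame of tray between -0.07 and 0.07 m and z of cap in the frame of tray below 0.01 m and angle between cap's own z axis and vertical below 0.1 rad and linear speed of cap below 0.02 m/s); the robot touches nothing.
It fails at once if the cap is forced against the port (more than 60 N between them) (contact force between cap and pot above 60 N).
It fails at once if a bystander is moved by more than 30 mm (distance of any of vial, spanner, spare_cap, wash, jar, clamp, driver from where it was at the start of the episode above 0.03 m).
It also fails if it takes over 72 s, if anything falls off the work surface, if the arm or the gripper's body presses on something with over 40 N, if the wrist force passes 120 N, or if a joint passes its speed limit or range.

## Working session

There is one attempt and no reset: what is moved stays moved. The work goes in short steps, Python scripts to look and compute and a tool call to move; the robot and the scene stay as the last step left them, time stands still between calls to the robot, and variables do not carry over. Pictures are saved under pics/ and viewed, and the job is handed in when it is done.

Besides the shell and the picture viewer there is one more tool, called as a command line: name --argument value ..., lists and objects as JSON in quotes. play_rows: Moves the arm, as the interface text tells. Its arguments: {"type":"object","properties":{"plan":{"type":"array","items":{"type":"number"}},"hand":{"type":"number"}},"required":["plan"]}

```bash
ls; mkdir -p pics
cat > h.py <<'E'
import numpy as np, cv2
from workcell import bot
from scipy.spatial.transform import Rotation as R
def cam(n):
    return bot.camera(n)
def pts(c,mask=None):
    z=c["range_z"];K=c["K"];T=c["cam_to_world"]
    v,u=np.mgrid[0:z.shape[0],0:z.shape[1]]
    P=np.stack([(u-K[0,2])/K[0,0]*z,(v-K[1,2])/K[1,1]*z,z],-1)
    W=P@T[:3,:3].T+T[:3,3]
    W[z<=0]=np.nan
    return W
E
python3 - <<'E'
from h import *
o=bot.get_obs(); print(o)
for n in ["scene","top"]:
    c=cam(n); cv2.imwrite(f"pics/{n}0.png",c["frame"]); W=pts(c); np.save(f"{n}0.npy",W); print(n,c["cam_to_world"].round(3).tolist())
    for q in ["cap","pot","tray","vial","spanner","spare_cap"]:
        for d in bot.outline_of(q,n)[:4]:
            m=d["mask"]; w=W[m]; print(n,q,round(d["p"],2),d["point"],m.sum(),np.nanmedian(w,0).round(3),np.nanmin(w,0).round(3),np.nanmax(w,0).round(3))
E
```

```text
pics
{'clock': 0.0, 'joint_pos': array([1.19698449e+00, 2.41392369e-01, 3.70597595e-03, 1.33519133e+00,
       2.24297656e-05, 1.57078684e+00]), 'joint_vel': array([ 0.00035626,  0.00043098,  0.00174153,  0.00066629, -0.00076485,
        0.00013255]), 'tau': array([-4.85331893e-04, -3.72317040e+01,  2.52409208e+01,  1.70722324e-02,
       -2.03574893e-05, -6.06352685e-06]), 'eef_pos': array([0.18235274, 0.46490117, 0.24141626]), 'tool_rot': array([ 1.85814844e-01,  9.82584226e-01, -1.02048753e-03, -2.04406355e-04]), 'ft_force': array([0.4050852 , 0.68921949, 0.30866267]), 'ft_torque': array([-0.01586947,  0.03385902, -0.0014086 ]), 'grip_width': 0.08556046868919834}
scene [[0.263, 0.706, -0.658, 1.553], [0.965, -0.196, 0.175, -0.271], [-0.005, -0.681, -0.732, 1.236], [0.0, 0.0, 0.0, 1.0]]
scene cap 0.78 [198.0, 306.3] 244 [0.444 0.093 0.041] [ 0.381  0.057 -0.003] [0.487 0.125 0.058]
scene cap 0.59 [278.3, 358.7] 599 [0.775 0.149 0.036] [ 0.732  0.115 -0.002] [0.811 0.181 0.06 ]
scene cap 0.54 [219.1, 321.0] 314 [0.663 0.073 0.184] [0.635 0.052 0.144] [0.683 0.1   0.2  ]
scene pot 0.
[... 1208 characters left out ...]
16]
top pot 0.78 [194.1, 252.8] 5038 [0.6   0.07  0.147] [ 0.53  -0.096  0.001] [0.683 0.249 0.173]
top pot 0.38 [173.3, 250.7] 368 [0.648 0.074 0.187] [0.623 0.051 0.16 ] [0.679 0.098 0.201]
top tray 0.88 [279.8, 170.6] 3000 [0.375 0.331 0.005] [ 0.299  0.24  -0.005] [0.453 0.418 0.024]
top tray 0.55 [190.7, 120.5] 761 [0.629 0.43  0.112] [ 0.602  0.413 -0.002] [0.673 0.523 0.174]
top spanner 0.86 [267.6, 293.8] 340 [ 0.404 -0.035  0.007] [ 0.384 -0.121 -0.004] [0.422 0.029 0.014]
top spare_cap 0.48 [210.7, 416.9] 132 [ 0.565 -0.389  0.022] [ 0.55  -0.408  0.003] [ 0.582 -0.374  0.028]
top spare_cap 0.27 [200.7, 304.6] 108 [ 0.598 -0.073  0.067] [ 0.586 -0.089  0.021] [ 0.615 -0.06   0.073]
```

View pics/scene0.png

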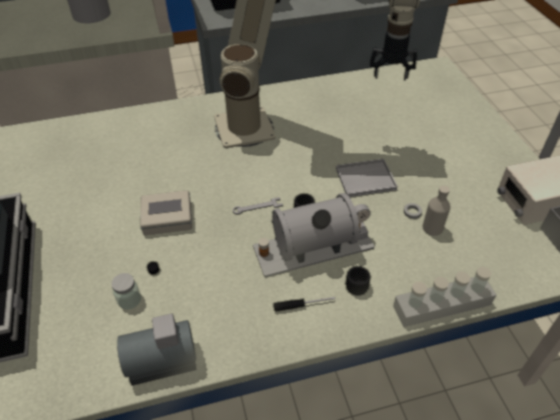

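View pics/top0.png

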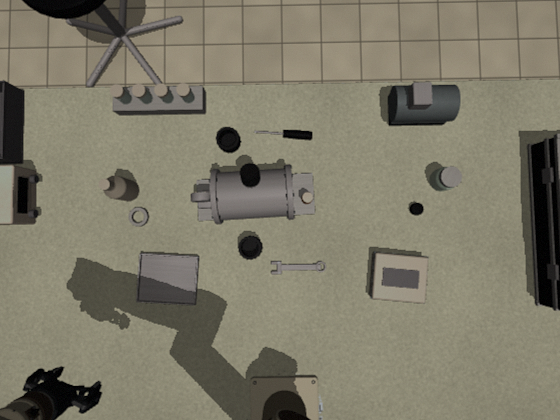

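Three dark caps look alike. In the top picture they are at (col 250, row 175) on the slanted port, (249, 247) in front of the pot, and (228, 139) behind it. There is also the small plain spare at (416, 209). The one on the port fits, since it sits on the neck and looks about 47 mm across against about 60 mm for the other two. I'll enlarge it and measure.

Run:
```python
from h import *
a=cv2.imread("pics/top0.png")[110:270,170:330]; b=cv2.imread("pics/scene0.png")[180:300,250:390]
a=cv2.resize(a,(400,400),interpolation=cv2.INTER_CUBIC);b=cv2.resize(b,(400,343),interpolation=cv2.INTER_CUBIC)
im=np.zeros((400,800,3),np.uint8);im[:,:400]=a;im[:343,400:]=b;cv2.imwrite("pics/crop0.png",im)
from scipy.optimize import least_squares
Wt=np.load("top0.npy").reshape(-1,3);Ws=np.load("scene0.npy").reshape(-1,3)
for n,W in(("top",Wt),("scene",Ws),("both",np.vstack([Wt,Ws]))):
    # cylinder surface points
    m=(W[:,2]>0.10)&(W[:,2]<0.165)&(W[:,0]>.5)&(W[:,0]<.70)&(W[:,1]>-.02)&(W[:,1]<.17)
    P=W[m]
    def f(p):
        x,y0,th=p[0],.07,p[1]
        ax=np.array([-np.sin(th),np.cos(th)]); d=P[:,:2]-[x,y0]
        perp=d[:,0]*np.cos(th)+d[:,1]*np.sin(th)
        return np.hypot(perp,P[:,2]-.095-p[2])-.065
    r=least_squares(f,[.6,0,0],loss='soft_l1',f_scale=.002)
    print(n,m.sum(),r.x.round(4),np.median(abs(r.fun)).round(4))
```

```text
top 3238 [6.093e-01 5.020e-02 4.000e-04] 0.0011
scene 2389 [ 6.108e-01  5.400e-02 -3.000e-04] 0.0018
both 5627 [6.098e-01 5.140e-02 3.000e-04] 0.0014
```

View pics/crop0.png

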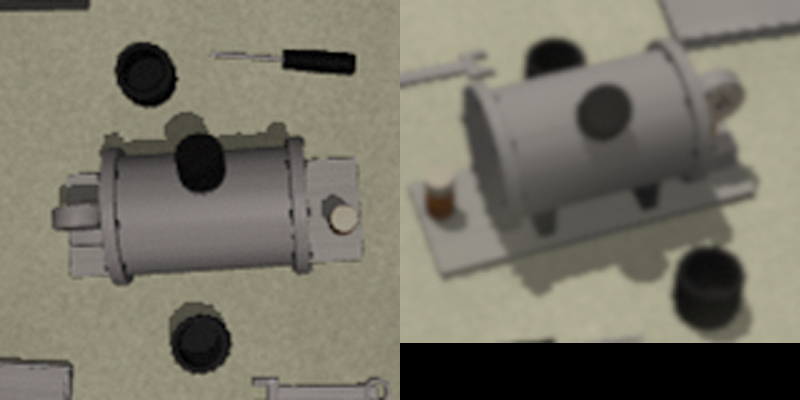

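The crop confirms it: the cap on the port is the smallest of the three. The other two are bigger and lie open side up on the bench. Next I'll get its axis position along y, and the tray pose.

```bash
cat >> h.py <<'E'
TH=.0514
AX=np.array([.479*np.cos(TH),.479*np.sin(TH),.878]); AX/=np.linalg.norm(AX)
EY=np.array([-np.sin(TH),np.cos(TH),0]); EX=np.cross(EY,AX)
E
python3 - <<'E'
from h import *
C0=np.array([.6098,.07,.0953])
for n in("top","scene"):
    W=np.load(n+"0.npy").reshape(-1,3)
    L=np.stack([(W-C0)@EX,(W-C0)@EY,(W-C0)@AX],1)
    L=L[np.isfinite(L).all(1)]
    m=(L[:,2]>.08)&(L[:,2]<.125)&(np.hypot(L[:,0],L[:,1])<.04)
    Q=L[m]; T=Q[(Q[:,2]>.1)]
    print(n,m.sum(),len(T),"top a pct",np.percentile(T[:,2],[5,25,50,75,95]).round(4),"lat min/max/mean",np.percentile(T[:,:2],2,axis=0).round(4),np.percentile(T[:,:2],98,axis=0).round(4),T.mean(0).round(4))
    # tray
    m=(abs(W[:,0]-.377)<.1)&(abs(W[:,1]-.331)<.12)&(W[:,2]>.0135)&(W[:,2]<.026)
    B=W[m][:,:2]
    print(n,"tray rim",m.sum(),cv2.minAreaRect((B*1000).astype(np.float32)))
W=np.load("top0.npy").reshape(-1,3)
for nm,x,y in(("frontcap",.463,.09),):
    m=np.hypot(W[:,0]-x,W[:,1]-y)<.05; print(nm,np.nanpercentile(W[m][W[m][:,2]>.04],[2,98],axis=0).round(3))
E
```

```text
top 338 244 top a pct [0.1024 0.1047 0.1058 0.1069 0.1082] lat min/max/mean [-0.0233 -0.0179] [0.0199 0.0242] [-0.0026  0.003   0.1056]
top tray rim 330 ((376.1034240722656, 329.3465576171875), (172.1571044921875, 140.0360870361328), 85.81245422363281)
scene 295 247 top a pct [0.1015 0.1036 0.1054 0.1077 0.11  ] lat min/max/mean [-0.0184 -0.0168] [0.0238 0.0252] [0.0025 0.0041 0.1057]
scene tray rim 227 ((378.78167724609375, 329.9884033203125), (173.616943359375, 147.11740112304688), 86.51805114746094)
frontcap [[0.432 0.057 0.042]
 [0.493 0.119 0.057]]
```

```bash
cat >> h.py <<'E'
C=np.array([.6096,.0735,.0953]); TOP=.1065
def port_pose(a,phi=0.):
    Rm=np.stack([EY,np.cross(-AX,EY),-AX],1)
    return C+a*AX, R.from_matrix(Rm)*R.from_rotvec([0,0,phi])
def plan(p1,r1,n,p0=None,r0=None,dp=0,dr=2):
    o=bot.get_obs()
    p=o["eef_pos"].copy() if p0 is None else p0; r=R.from_quat(o["tool_rot"]) if r0 is None else r0
    rows=[]
    ps=p.copy(); rv=(r.inv()*r1).as_rotvec(); rs=r
    for i in range(1,n+1):
        s=i/n
        pt=ps+(p1-ps)*s; rt=rs*R.from_rotvec(rv*s)
        d=np.round(r.inv().apply(pt-p)*1000,dp); w=np.round((r.inv()*rt).as_rotvec(),dr)
        rows.append(np.r_[d,w]); p=p+r.apply(d/1000); r=r*R.from_rotvec(w)
    print("[" + ", ".join(f"{x:g}" for x in np.concatenate(rows)+0.)+"]")
    print("left",((p1-p)*1000).round(1),(r.inv()*r1).as_rotvec().round(3), "max row mm",max(np.linalg.norm(x[:3]) for x in rows),"rad",max(np.linalg.norm(x[3:]) for x in rows))
def st():
    o=bot.get_obs(); print("t",o["clock"],"q",o["joint_pos"].round(3),"p",o["eef_pos"].round(4),"z",R.from_quat(o["tool_rot"]).as_matrix()[:,2].round(3),"F",o["ft_force"].round(1),"T",o["ft_torque"].round(2),"w",round(o["grip_width"],4))
def err(p1,r1):
    o=bot.get_obs(); r=R.from_quat(o["tool_rot"]); print("left tool mm",(r.inv().apply(p1-o["eef_pos"])*1000).round(1),"rot",(r.inv()*r1).as_rotvec().round(3))
E
python3 - <<'E'
from h import *
print(AX); p,r=port_pose(.18); print(p); plan(p,r,18)
E
```

```text
[0.47828967 0.02460576 0.87785736]
[0.69569214 0.07792904 0.25331432]
[-34, -10, -1, 0.02, 0.02, 0.06, -35, -7, -1, 0.03, 0.01, 0.06, -36, -6, -1, 0.02, 0.02, 0.07, -35, -3, -2, 0.03, 0.01, 0.06, -36, -1, -2, 0.02, 0.02, 0.06, -35, 1, -3, 0.03, 0.01, 0.06, -36, 4, -3, 0.02, 0.02, 0.07, -35, 5, -5, 0.03, 0.02, 0.06, -34, 8, -5, 0.02, 0.01, 0.06, -34, 9, -5, 0.03, 0.02, 0.06, -34, 11, -7, 0.02, 0.01, 0.06, -32, 13, -7, 0.03, 0.02, 0.07, -31, 16, -8, 0.02, 0.02, 0.06, -31, 16, -9, 0.02, 0.01, 0.06, -29, 19, -10, 0.03, 0.02, 0.06, -27, 20, -11, 0.02, 0.01, 0.07, -27, 21, -11, 0.03, 0.02, 0.06, -24, 23, -13, 0.02, 0.02, 0.06]
left [-0.4 -0.1  0.1] [ 0.003 -0.005  0.001] max row mm 36.51027252705737 rad 0.07874007874011811
```

play_rows --plan '[-34, -10, -1, 0.02, 0.02, 0.06, -35, -7, -1, 0.03, 0.01, 0.06, -36, -6, -1, 0.02, 0.02, 0.07, -35, -3, -2, 0.03, 0.01, 0.06, -36, -1, -2, 0.02, 0.02, 0.06, -35, 1, -3, 0.03, 0.01, 0.06, -36, 4, -3, 0.02, 0.02, 0.07, -35, 5, -5, 0.03, 0.02, 0.06, -34, 8, -5, 0.02, 0.01, 0.06, -34, 9, -5, 0.03, 0.02, 0.06, -34, 11, -7, 0.02, 0.01, 0.06, -32, 13, -7, 0.03, 0.02, 0.07, -31, 16, -8, 0.02, 0.02, 0.06, -31, 16, -9, 0.02, 0.01, 0.06, -29, 19, -10, 0.03, 0.02, 0.06, -27, 20, -11, 0.02, 0.01, 0.07, -27, 21, -11, 0.03, 0.02, 0.06, -24, 23, -13, 0.02, 0.02, 0.06, 0, 0, 0, 0, 0, 0]' --hand 100

```text
clock: 3.08
eef_pos: [0.6371, 0.0675, 0.2124]
tool_rot: [0.675, 0.707, -0.149, -0.15]
ft_force: [-0.1, -0.3, -0.1]
grip_width: 0.0854
```

Run:
```python
from h import *
p,r=port_pose(.18); st(); err(p,r)
c=cam("wrist"); cv2.imwrite("pics/w1.png",c["frame"]); W=pts(c); np.save("w1.npy",W)
for d in bot.outline_of("cap","wrist")[:4]:
    m=d["mask"];print(d["p"],d["point"],m.sum(),np.nanmedian(W[m],0).round(4))
```

```text
t 3.075 q [0.092 1.009 1.161 2.148 0.029 1.61 ] p [0.6371 0.0675 0.2124] z [-0.413 -0.009 -0.911] F [-0.1 -0.3 -0.1] T [ 0.06 -0.37 -0.04] w 0.0854
left tool mm [  8.2  36.8 -61.5] rot [ 0.074 -0.013 -0.001]
0.88 [113.3, 541.5] 3253 [0.7505 0.1453 0.0404]
0.81 [148.7, 200.1] 3053 [0.4515 0.0886 0.0453]
0.56 [242.7, 343.4] 8672 [0.657  0.083  0.1871]
```

View pics/w1.png

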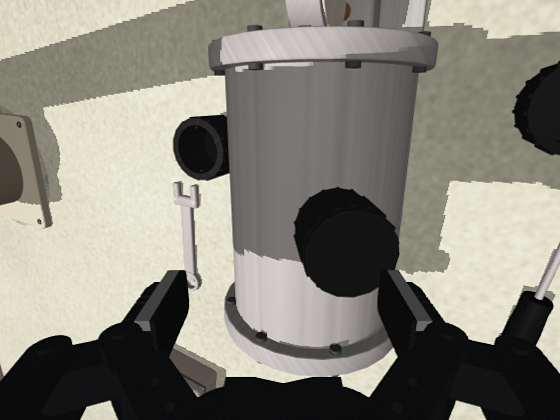

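The wrist picture shows the port cap at (345, 243), with the two bigger open caps at (200, 148) and (545, 110). The arm stopped at joint 4's limit, so the tool cannot line up with the port axis this far out. I'll fit the kinematics and look for a grasp tilted towards the robot, turned in several strokes.

```bash
cat >> h.py <<'E'
from scipy.optimize import least_squares
LO=np.array([-2.72,-1.05,-1.09,-1.99,-1.42,-3.14]);HI=np.array([2.72,1.87,1.28,2.15,1.44,3.14])
PAR=dict(h=.2538,L1=.4937,L2=.392,d1=.1,d2=.2995)
def fk(q,P=None,s5=1):
    P=P or PAR
    c,s=np.cos,np.sin
    f=q[1]-q[2]; t=f+q[3]
    pl=np.array([P['L1']*s(q[1])+P['L2']*c(f)+P['d1']*c(t),0,P['h']+P['L1']*c(q[1])-P['L2']*s(f)-P['d1']*s(t)])
    # frame: z along tool at q5=0,q6=0 ; y = tangential(left) ; q6=0 -> y_t=+y
    zt=np.array([c(t),0,-s(t)]); yt=np.array([0,1,0]); xt=np.cross(yt,zt)
    Rm=np.stack([xt,yt,zt],1)@R.from_euler('X',s5*q[4]).as_matrix()@R.from_euler('Z',q[5]).as_matrix()
    pl=pl+P['d2']*Rm[:,2]
    Q=R.from_euler('z',q[0]).as_matrix()
    return Q@pl,R.from_matrix(Q@Rm)
def ik(p,r,q0,P=None):
    def f(q):
        a,b=fk(q,P); return np.r_[(a-p)*10,(b.inv()*r).as_rotvec()*3]
    q0=np.clip(q0,LO+.02,HI-.02)
    s=least_squares(f,q0,bounds=(LO,HI)); return s.x,np.abs(s.fun).max()
def gpose(a,phi,delta,g=.008):
    "tool pose: point g behind TCP on port axis at a; tilt delta toward robot at phi=0; phi ccw about AX"
    u=-EX; zt=-(AX*np.cos(delta)+u*np.sin(delta)); yt=EY; xt=np.cross(yt,zt)
    r=R.from_rotvec(AX*phi)*R.from_matrix(np.stack([xt,yt,zt],1))
    return C+a*AX+g*r.as_matrix()[:,2], r
E
python3 - <<'E'
from h import *
o=bot.get_obs(); p,r=fk(o["joint_pos"]); print(p,o["eef_pos"],(r.inv()*R.from_quat(o["tool_rot"])).as_rotvec().round(3))
print("start"); p,r=fk(np.array([1.19698,.24139,.0037,1.33519,0,1.5708])); print(p,(r.inv()*R.from_quat([.185815,.982584,-.00102,-.0002])).as_rotvec().round(3))
for delta in(20,25,29,33):
  for a in(.0945,.1185,.1285):
    out=[]
    for phi in range(-100,101,10):
        q,e=ik(*gpose(a,np.radians(phi),np.radians(delta)),[.1,.9,.7,1.6,0,-np.radians(phi)]); out.append("ok" if e<.003 else "--")
    print(delta,a,*out)
E
```

```text
[0.63836539 0.0522868  0.21450112] [0.63673115 0.07017696 0.2141102 ] [0.002 0.061 0.   ]
start
[0.1819159  0.46376341 0.24138722] [-0.  0. -0.]
20 0.0945 -- -- -- ok ok ok ok ok ok ok ok ok ok ok ok ok ok ok ok -- --
20 0.1185 -- -- -- -- ok ok ok ok ok ok ok ok ok ok ok ok ok ok -- -- --
20 0.1285 -- -- -- -- ok ok ok ok ok ok ok ok ok ok ok ok ok ok -- -- --
25 0.0945 -- -- ok ok ok ok ok ok ok ok ok ok ok ok ok ok ok ok ok -- --
25 0.1185 -- -- -- ok ok ok ok ok ok ok ok ok ok ok ok ok ok ok ok -- --
25 0.1285 -- -- -- ok ok ok ok ok ok ok ok ok ok ok ok ok ok ok -- -- --
29 0.0945 -- -- ok ok ok ok ok ok ok ok ok ok ok ok ok ok ok ok ok -- --
29 0.1185 -- -- -- ok ok ok ok ok ok ok ok ok ok ok ok ok ok ok ok -- --
29 0.1285 -- -- -- ok ok ok ok ok ok ok ok ok ok ok ok ok ok ok -- -- --
33 0.0945 -- -- ok ok ok ok ok ok ok ok ok ok ok ok ok ok ok ok ok -- --
33 0.1185 -- -- -- ok ok ok ok ok ok ok ok ok ok ok ok ok ok ok ok -- --
33 0.1285 -- -- -- ok ok ok ok ok ok ok ok ok ok ok ok ok ok ok ok -- --
```

```bash
sed -i 's/s5=1)/s5=-1)/' h.py
python3 - <<'E'
from h import *
st()
o=bot.get_obs(); p,r=fk(o["joint_pos"]); print(p-o["eef_pos"],(r.inv()*R.from_quat(o["tool_rot"])).as_rotvec().round(3))
D=np.radians(25)
for a in(.0945,.1185,.1285):
    out=[]
    for phi in range(-100,101,10):
        q,e=ik(*gpose(a,np.radians(phi),D),[.1,.9,.7,1.6,0,-np.radians(phi)]); out.append("ok" if e<.003 else "--")
    print(a,*out)
p,r=gpose(.0945,np.radians(-65),D); ph=p-.07*r.as_matrix()[:,2]
for pp in(p,ph):
    print(ik(pp,r,[.1,.9,.7,1.6,0,1.1]),pp)
plan(ph,r,16)
E
```

```text
t 3.175 q [0.096 1.006 1.162 2.149 0.03  1.609] p [0.6367 0.0702 0.2141] z [-0.411 -0.009 -0.911] F [0.3 1.1 0.6] T [ 0.06 -0.36  0.01] w 0.0854
[-0.00010651  0.00020315  0.00039092] [ 0. -0.  0.]
0.0945 -- -- ok ok ok ok ok ok ok ok ok ok ok ok ok ok ok ok ok -- --
0.1185 -- -- -- ok ok ok ok ok ok ok ok ok ok ok ok ok ok ok ok -- --
0.1285 -- -- -- ok ok ok ok ok ok ok ok ok ok ok ok ok ok ok -- -- --
(array([ 0.25659909,  0.94332678,  0.90356361,  1.90863024, -0.32413767,
        1.30211464]), np.float64(1.0547118733938987e-13)) [0.65274065 0.07265115 0.17120834]
(array([ 0.28570869,  1.03091713,  1.24196176,  2.15      , -0.315715  ,
        1.3248809 ]), np.float64(0.04905884818250708)) [0.67074572 0.10042444 0.23288866]
[2, 2, -2, 0, -0.03, -0.03, 2, 1, -2, 0, -0.02, -0.03, 1, 2, -2, 0, -0.03, -0.02, 2, 1, -2, 0, -0.03, -0.03, 1, 2, -2, -0.01, -0.02, -0.03, 1, 2, -2, 0, -0.03, -0.03, 1, 2, -3, 0, -0.03, -0.02, 2, 2, -2, 0, -0.02, -0.03, 1, 1, -2, 0, -0.03, -0.03, 0, 2, -2, 0, -0.03, -0.03, 1, 2, -3, 0, -0.02, -0.02, 1, 2, -2, 0, -0.03, -0.03, 0, 2, -2, -0.01, -0.03, -0.03, 1, 2, -3, 0, -0.02, -0.03, 0, 2, -2, 0, -0.03, -0.03, 0, 2, -2, 0, -0.02, -0.02]
left [0.2 0.2 0. ] [ 0.001 -0.005 -0.003] max row mm 3.7416573867739413 rad 0.04358898943540673
```

Run:
```python
from h import *
D=np.radians(25)
p,r=gpose(.0945,0,D); ph=p-.07*r.as_matrix()[:,2]
for pp in(p,ph):
    print(ik(pp,r,[.1,.9,.7,1.6,0,0.1]),pp)
plan(ph,r,12)
```

```text
(array([0.11355397, 0.65184815, 0.45336791, 1.43528877, 0.00391644,
       0.06203062]), np.float64(3.1992644414203207e-12)) [0.65429462 0.07579933 0.17027344]
(array([0.11315195, 0.64380255, 0.61872161, 1.60868965, 0.00389114,
       0.06162939]), np.float64(2.2028013161906786e-12)) [0.65870246 0.07602609 0.24013415]
[0, 1, -3, -0.02, -0.02, -0.13, 1, 1, -2, -0.02, -0.03, -0.13, 0, 1, -3, -0.03, -0.02, -0.13, 0, 1, -3, -0.02, -0.03, -0.13, -1, 1, -3, -0.02, -0.02, -0.13, 0, 1, -2, -0.03, -0.03, -0.13, -1, 1, -3, -0.02, -0.02, -0.13, -1, 1, -2, -0.02, -0.03, -0.13, -1, 1, -3, -0.02, -0.02, -0.12, -1, 1, -2, -0.03, -0.03, -0.13, -2, 0, -3, -0.02, -0.02, -0.13, -1, 1, -2, -0.02, -0.02, -0.13]
left [ 0.3 -0.  -0.1] [-0.003 -0.004 -0.002] max row mm 3.605551275463989 rad 0.13674794331177342
```

play_rows --plan '[0, 0, -10, 0, 0, 0, 0, 1, -3, -0.02, -0.02, -0.13, 1, 1, -2, -0.02, -0.03, -0.13, 0, 1, -3, -0.03, -0.02, -0.13, 0, 1, -3, -0.02, -0.03, -0.13, -1, 1, -3, -0.02, -0.02, -0.13, 0, 1, -2, -0.03, -0.03, -0.13, -1, 1, -3, -0.02, -0.02, -0.13, -1, 1, -2, -0.02, -0.03, -0.13, -1, 1, -3, -0.02, -0.02, -0.12, -1, 1, -2, -0.03, -0.03, -0.13, -2, 0, -3, -0.02, -0.02, -0.13, -1, 1, -2, -0.02, -0.02, -0.13, 0, 0, 0, 0, 0, 0]'

```text
clock: 4.92
eef_pos: [0.657, 0.0766, 0.2484]
tool_rot: [-0.025, 0.999, -0.002, -0.029]
ft_force: [0.2, 0.3, -0.3]
grip_width: 0.0849
```

Run:
```python
from h import *
c=cam("wrist"); cv2.imwrite("pics/w2.png",c["frame"]); W=pts(c); np.save("w2.npy",W)
st()
p,r=gpose(.0945,0,np.radians(25)); err(p-.07*r.as_matrix()[:,2],r)
L=np.stack([(W-C)@EX,(W-C)@EY,(W-C)@AX],-1)
for d in bot.outline_of("cap","wrist")[:4]:
    m=d["mask"];print(round(d["p"],2),d["point"],m.sum(),np.nanmedian(W[m],0).round(4))
    T=L[m]; T=T[(T[:,2]>.098)&(np.hypot(T[:,0],T[:,1])<.04)]
    if len(T)>500:
        from scipy.stats import trim_mean
        print(len(T),"a",np.percentile(T[:,2],[5,50,95]).round(4),"lat",np.percentile(T[:,:2],1,axis=0).round(4),np.percentile(T[:,:2],99,axis=0).round(4),T[:,:2].mean(0).round(4)); A=np.c_[T[:,:2],np.ones(len(T))]; print(np.linalg.lstsq(A,T[:,2],rcond=None)[0].round(4)); print(cv2.minEnclosingCircle((T[:,:2]*1000).astype(np.float32)))
```

```text
t 4.975 q [0.116 0.636 0.625 1.618 0.    0.068] p [0.657  0.0765 0.2479] z [-0.058 -0.007 -0.998] F [0.1 1.  0. ] T [ 0.02 -0.06  0.  ] w 0.0851
left tool mm [-2.1 -0.5  7.7] rot [-0.004  0.005 -0.003]
0.85 [10.7, 301.9] 1524 [0.4901 0.089  0.0424]
0.67 [287.2, 340.6] 3381 [0.7781 0.1503 0.0378]
0.62 [223.7, 284.1] 5502 [0.6456 0.0764 0.1868]
3427 a [0.1002 0.1064 0.1072] lat [-0.0227 -0.0212] [0.0224 0.0229] [-0.0042  0.0008]
[ 0.0746 -0.0003  0.1059]
((0.707026481628418, 0.35928019881248474), 25.094518661499023)
```

View pics/w2.png

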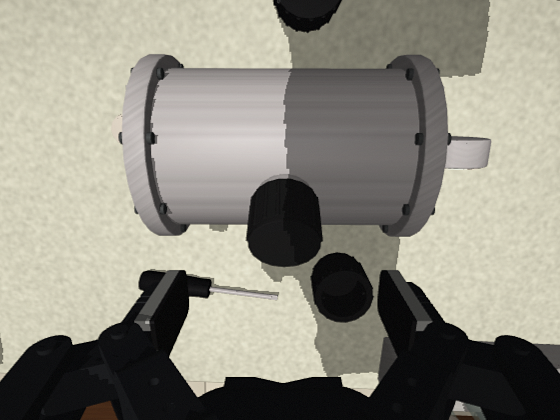

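The port cap is at (284, 222) in this picture, and its measured axis is within 1 mm of my estimate. The bigger cap at (342, 287) stays behind the pot. Next I'll descend around the cap, then roll to the start of the first stroke.

```bash
sed -i 's/C=np.array(\[.6096,.0735,.0953\])/C=np.array([.6096,.0741,.0953])/' h.py
python3 - <<'E'
from h import *
D=np.radians(25)
W=np.load("w2.npy"); L=np.stack([(W-C)@EX,(W-C)@EY,(W-C)@AX],-1).reshape(-1,3)
T=L[(L[:,2]>.1035)&(L[:,2]<.112)&(np.hypot(L[:,0],L[:,1])<.022)]
A=np.c_[T[:,:2],np.ones(len(T))]; s,res,_,_=np.linalg.lstsq(A,T[:,2],rcond=None); print(len(T),s.round(4))
# cylinder refit from wrist
m=(W[...,2]>.1)&(W[...,2]<.163)&(W[...,0]>.5)&(W[...,0]<.69)&(W[...,1]>-.02)&(W[...,1]<.16); P=W[m]
L3=(P-C)@AX; P=P[np.hypot((P-C)@EX,(P-C)@EY)>.03]
f=lambda p:np.hypot((P[:,0]-p[0])*np.cos(p[1])+(P[:,1]-.0741)*np.sin(p[1]),P[:,2]-p[2])-.065
r=least_squares(f,[.6,0,.095],loss='soft_l1',f_scale=.002); print(r.x.round(4),np.median(abs(r.fun)))
p,r0=gpose(.0945,0,D); plan(p,r0,7)
p2,r2=gpose(.0945,np.radians(-62),D)
# rotate keeping on axis
def screw(a0,a1,f0,f1,n,D=D,dp=1,dr=3):
    p,r=gpose(a0,np.radians(f0),D); rows=[]
    for i in range(1,n+1):
        pt,rt=gpose(a0+(a1-a0)*i/n,np.radians(f0+(f1-f0)*i/n),D)
        d=np.round(r.inv().apply(pt-p)*1000,dp);w=np.round((r.inv()*rt).as_rotvec(),dr);rows+=list(np.r_[d,w]+0.)
        p=p+r.apply(d/1000);r=r*R.from_rotvec(w)
    print([float(x) for x in rows]); print("end err",((pt-p)*1000).round(2),(r.inv()*rt).as_rotvec().round(4))
screw(.0945,.0945,0,-62,7)
E
```

```text
2563 [0.004  0.0045 0.1065]
[0.6103 0.0461 0.0953] 0.00038102323204187993
[0, 0, 11, 0, 0, 0, -1, 0, 11, 0, 0, 0, 0, 0, 11, 0, 0, 0, 0, 0, 11, 0, 0, 0, 0, 0, 11, 0, 0, 0, -1, 0, 11, 0, 0, 0, 0, 0, 11, 0, 0, 0]
left [-0.3  0.4 -0.1] [-0.004  0.004 -0.003] max row mm 11.045361017187261 rad 0.0
[0.0, -0.5, 0.0, 0.065, 0.0, 0.14, 0.1, -0.5, 0.0, 0.066, 0.0, 0.14, 0.0, -0.6, 0.0, 0.065, 0.0, 0.14, 0.0, -0.5, -0.1, 0.065, 0.0, 0.14, 0.1, -0.5, 0.0, 0.066, 0.0, 0.141, 0.0, -0.5, 0.0, 0.065, 0.0, 0.14, 0.0, -0.6, 0.0, 0.065, 0.0, 0.14]
end err [ 0.    0.07 -0.01] [ 0.0003 -0.     -0.0003]
```

play_rows --plan '[0, 0, 11, 0, 0, 0, -1, 0, 11, 0, 0, 0, 0, 0, 11, 0, 0, 0, 0, 0, 11, 0, 0, 0, 0, 0, 11, 0, 0, 0, -1, 0, 11, 0, 0, 0, 0, 0, 11, 0, 0, 0, 0, 0, 0, 0, 0, 0]' --hand 100

```text
clock: 6.02
eef_pos: [0.654, 0.0751, 0.168]
tool_rot: [-0.024, 0.999, -0.003, -0.031]
ft_force: [0.2, 0.3, 0.4]
grip_width: 0.0856
```

```bash
cat >> h.py <<'E'
def screw(a1,f1,n,D=np.radians(25),dp=1,dr=3,a0=None,f0=None,absmode=False):
    "from measured pose (or nominal a0,f0) to gpose(a1,f1)"
    if a0 is None:
        o=bot.get_obs(); p=o["eef_pos"]; r=R.from_quat(o["tool_rot"])
        # estimate f0,a0
        s=least_squares(lambda v:np.r_[(gpose(v[0],v[1],D)[0]-p)*10,(gpose(v[0],v[1],D)[1].inv()*r).as_rotvec()],[.1,0.])
        a0,f0=s.x[0],np.degrees(s.x[1]); print("now a",round(a0,4),"phi",round(f0,2),"resid",(s.fun[:3]*100).round(2),s.fun[3:].round(3))
    else: p,r=gpose(a0,np.radians(f0),D)
    rows=[]
    for i in range(1,n+1):
        pt,rt=gpose(a0+(a1-a0)*i/n,np.radians(f0+(f1-f0)*i/n),D)
        if i==0: pass
        d=np.round(r.inv().apply(pt-p)*1000,dp);w=np.round((r.inv()*rt).as_rotvec(),dr);rows+=list(np.r_[d,w]+0.)
        p=p+r.apply(d/1000);r=r*R.from_rotvec(w)
    print("["+", ".join(f"{x:g}" for x in rows)+"]"); print("end err",((pt-p)*1000).round(2),(r.inv()*rt).as_rotvec().round(4))
E
python3 - <<'E'
from h import *
st(); screw(.0945,-62,7)
E
```

```text
t 6.025 q [0.114 0.649 0.442 1.426 0.    0.065] p [0.654  0.0751 0.168 ] z [-0.062 -0.007 -0.998] F [0.2 0.3 0.4] T [ 0.   -0.06  0.04] w 0.0856
now a 0.0923 phi -0.24 resid [-0.75  1.23  0.37] [ 0.002 -0.001 -0.001]
[0.6, 0.7, -0.6, 0.063, 0.001, 0.141, -0.1, -0.5, -0.3, 0.065, 0, 0.139, -0.1, -0.5, -0.3, 0.066, 0, 0.14, -0.1, -0.5, -0.3, 0.065, 0, 0.14, -0.1, -0.5, -0.3, 0.065, 0, 0.139, -0.1, -0.6, -0.3, 0.065, 0, 0.14, 0, -0.5, -0.3, 0.065, 0, 0.139]
end err [ 0.03 -0.03  0.01] [-0.0002 -0.      0.0002]
```

play_rows --plan '[0.6, 0.7, -0.6, 0.063, 0.001, 0.141, -0.1, -0.5, -0.3, 0.065, 0, 0.139, -0.1, -0.5, -0.3, 0.066, 0, 0.14, -0.1, -0.5, -0.3, 0.065, 0, 0.14, -0.1, -0.5, -0.3, 0.065, 0, 0.139, -0.1, -0.6, -0.3, 0.065, 0, 0.14, 0, -0.5, -0.3, 0.065, 0, 0.139, 0, 0, 0, 0, 0, 0, 0, 0, 0, 0, 0, 0]' --hand 80

```text
clock: 7.15
eef_pos: [0.6538, 0.0734, 0.1727]
tool_rot: [0.437, 0.869, -0.232, -0.02]
ft_force: [0.1, 0.1, 0.2]
grip_width: 0.068
```

Run:
```python
from h import *
c=cam("wrist"); cv2.imwrite("pics/w3.png",c["frame"])
st(); screw(.0945,-62,2)
```

```text
t 7.2 q [ 0.252  0.912  0.858  1.866 -0.319  1.241] p [0.6537 0.0732 0.1732] z [-0.237 -0.385 -0.892] F [ 0.4 -0.5  1. ] T [ 0.35 -0.24 -0.03] w 0.0684
now a 0.0967 phi -61.91 resid [ 0.19  0.16 -0.11] [-0.003 -0.001  0.001]
[0.5, 0.3, 1, 0.003, 0.001, -0.001, 0.5, 0, 1, 0.001, 0, 0.001]
end err [ 0.   -0.04  0.04] [-0.0005  0.0003  0.0002]
```

View pics/w3.png

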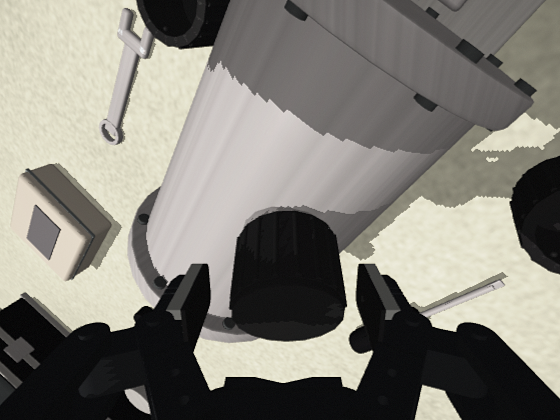

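The wrist picture shows the cap centred between the pads: cap at column 288, pads at 190 and 378. I'll go about 3 mm deeper and close.

play_rows --plan '[0.7, 0.2, 1.5, 0, 0, 0, 0.7, 0.2, 1.4, 0, 0, 0, 0, 0, 0, 0, 0, 0]'

```text
clock: 7.58
eef_pos: [0.6521, 0.0734, 0.1698]
tool_rot: [0.438, 0.868, -0.232, -0.02]
ft_force: [-0.0, 0.9, 1.4]
grip_width: 0.0682
```

play_rows --plan '[0, 0, 0, 0, 0, 0, 0, 0, 0, 0, 0, 0, 0, 0, 0, 0, 0, 0, 0, 0, 0, 0, 0, 0]' --hand 0

```text
clock: 8.07
eef_pos: [0.6526, 0.0738, 0.1699]
tool_rot: [0.438, 0.868, -0.232, -0.02]
ft_force: [2.9, 1.3, 3.8]
grip_width: 0.0463
```

Run:
```python
from h import *
st(); screw(.0945,-62,1)
print("stroke"); screw(.0945+.014*130/360,-62+130,14,a0=.0945,f0=-62)
```

```text
t 8.075 q [ 0.253  0.91   0.845  1.857 -0.32   1.244] p [0.6526 0.0738 0.1699] z [-0.237 -0.386 -0.892] F [2.9 1.3 3.8] T [ 0.36 -0.31  0.07] w 0.0463
now a 0.0933 phi -61.96 resid [-0.33 -0.51  0.19] [-0.003 -0.002  0.001]
[-0.7, -0.6, -1, 0.003, 0.002, -0.001]
end err [ 0.01 -0.03 -0.04] [-0.0001 -0.0004  0.0002]
stroke
[-0.1, 0.5, -0.3, -0.068, 0, -0.147, -0.1, 0.6, -0.4, -0.069, 0, -0.147, -0.1, 0.5, -0.3, -0.068, 0, -0.147, -0.2, 0.6, -0.4, -0.069, 0, -0.147, -0.1, 0.5, -0.3, -0.068, 0, -0.146, -0.1, 0.6, -0.4, -0.069, 0, -0.147, -0.1, 0.5, -0.3, -0.068, 0, -0.147, -0.1, 0.6, -0.4, -0.069, 0, -0.147, -0.1, 0.5, -0.3, -0.068, 0, -0.147, -0.1, 0.6, -0.4, -0.069, 0, -0.147, -0.1, 0.5, -0.3, -0.068, 0, -0.147, -0.1, 0.5, -0.4, -0.069, 0, -0.147, -0.2, 0.6, -0.3, -0.068, 0, -0.147, -0.1, 0.5, -0.3, -0.069, 0, -0.146]
end err [-0.02 -0.03  0.05] [ 0.0004 -0.0002 -0.0005]
```

Gripped at 46.3 mm, which is the cap's width across its flats, with low forces. I'll do the first half stroke and check the force.

play_rows --plan '[-0.1, 0.5, -0.3, -0.068, 0, -0.147, -0.1, 0.6, -0.4, -0.069, 0, -0.147, -0.1, 0.5, -0.3, -0.068, 0, -0.147, -0.2, 0.6, -0.4, -0.069, 0, -0.147, -0.1, 0.5, -0.3, -0.068, 0, -0.146, -0.1, 0.6, -0.4, -0.069, 0, -0.147]'

```text
clock: 8.82
eef_pos: [0.655, 0.0761, 0.1709]
tool_rot: [0.021, 0.999, -0.024, -0.029]
ft_force: [1.1, -1.2, 0.7]
grip_width: 0.046
```

Run:
```python
from h import *
st(); screw(.0945+.014*130/360,-62+130,8)
```

```text
t 8.825 q [ 0.133  0.653  0.456  1.439 -0.039  0.177] p [0.655  0.0761 0.1709] z [-0.059 -0.048 -0.997] F [ 1.1 -1.2  0.7] T [-0.04 -0.23 -0.01] w 0.046
now a 0.0954 phi -6.01 resid [-0.3  -0.01  0.16] [-0.    -0.003  0.   ]
[0.1, 0.5, -0.6, -0.068, 0.003, -0.146, -0.2, 0.6, -0.5, -0.069, 0, -0.147, -0.1, 0.5, -0.5, -0.068, 0, -0.146, -0.2, 0.6, -0.5, -0.068, 0, -0.146, -0.2, 0.5, -0.5, -0.068, 0, -0.147, -0.2, 0.5, -0.5, -0.069, 0, -0.146, -0.2, 0.6, -0.5, -0.068, 0, -0.146, -0.1, 0.5, -0.5, -0.068, 0, -0.147]
end err [-0.02  0.06 -0.01] [-0.0003  0.0002  0.0005]
```

play_rows --plan '[-0.1, 0.5, -0.3, -0.068, 0, -0.147, -0.1, 0.6, -0.4, -0.069, 0, -0.147, -0.1, 0.5, -0.3, -0.068, 0, -0.147, -0.2, 0.6, -0.4, -0.069, 0, -0.147, -0.1, 0.5, -0.3, -0.068, 0, -0.146, -0.1, 0.6, -0.4, -0.069, 0, -0.147, -0.1, 0.5, -0.3, -0.068, 0, -0.147, -0.1, 0.6, -0.4, -0.069, 0, -0.147, 0, 0, 0, 0, 0, 0]'

```text
clock: 9.95
eef_pos: [0.6551, 0.0796, 0.1733]
tool_rot: [-0.52, 0.816, 0.252, -0.031]
ft_force: [2.2, 1.2, 1.6]
grip_width: 0.0458
```

Run:
```python
from h import *
c=cam("wrist"); cv2.imwrite("pics/w4.png",c["frame"])
st(); screw(.0995,-62,14)
```

```text
t 10.0 q [-0.041  0.917  0.853  1.866  0.373 -1.245] p [0.6551 0.0797 0.1734] z [-0.312  0.378 -0.872] F [3.2 0.9 1.5] T [-0.1  -0.89 -0.36] w 0.0458
now a 0.0978 phi 67.93 resid [-1.3  -0.15  0.71] [ 0.001 -0.002 -0.001]
[0.6, 0.8, -0.4, 0.067, 0.003, 0.148, 0, -0.5, -0.1, 0.069, -0.001, 0.147, -0.1, -0.6, -0.2, 0.068, 0, 0.146, 0, -0.5, -0.1, 0.069, 0, 0.147, 0, -0.6, -0.1, 0.068, 0, 0.147, 0, -0.5, -0.2, 0.069, 0, 0.147, 0, -0.6, -0.1, 0.068, 0, 0.146, 0, -0.5, -0.1, 0.069, 0, 0.147, 0, -0.6, -0.2, 0.068, 0, 0.147, 0, -0.5, -0.1, 0.069, 0, 0.147, -0.1, -0.5, -0.1, 0.068, 0, 0.147, 0, -0.6, -0.2, 0.069, 0, 0.146, 0, -0.5, -0.1, 0.068, 0, 0.147, 0, -0.6, -0.1, 0.069, 0, 0.147]
end err [0.02 0.02 0.  ] [-0.0001  0.0002 -0.0001]
```

View pics/w4.png

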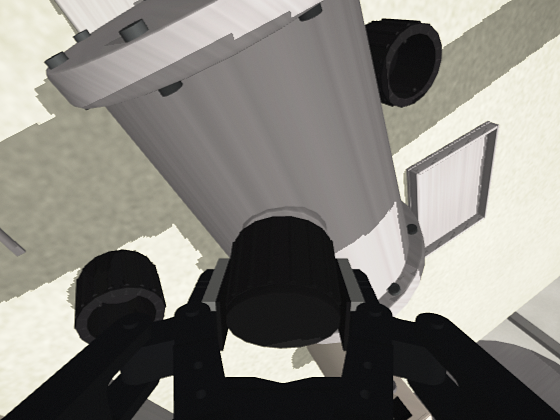

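The neck now shows below the cap at (285, 215) and forces stay near 3 N. I'll open, swing back and regrip.

play_rows --plan '[0, 0, 0, 0, 0, 0, 0, 0, 0, 0, 0, 0, 0, 0, 0, 0, 0, 0, 0, -0.5, 0, 0.069, 0, 0.147, 0, -0.6, -0.1, 0.068, 0, 0.146, 0, -0.5, 0, 0.069, 0, 0.147, 0, -0.6, 0, 0.068, 0, 0.147, 0, -0.5, -0.1, 0.069, 0, 0.147, 0, -0.6, 0, 0.068, 0, 0.146, 0, -0.5, 0, 0.069, 0, 0.147, 0, -0.6, -0.1, 0.068, 0, 0.147, 0, -0.5, 0, 0.069, 0, 0.147, 0, -0.5, 0, 0.068, 0, 0.147, 0, -0.6, 0, 0.069, 0, 0.146, 0, -0.5, 0, 0.068, 0, 0.147, 0, -0.6, 0, 0.069, 0, 0.147, 0, -0.5, 0, 0.069, 0, 0.147, 0, 0, 0, 0, 0, 0]' --hand 80

```text
clock: 12.25
eef_pos: [0.6552, 0.0746, 0.1717]
tool_rot: [0.436, 0.869, -0.233, -0.021]
ft_force: [-0.5, 0.3, -0.4]
grip_width: 0.0685
```

Run:
```python
from h import *
c=cam("wrist"); cv2.imwrite("pics/w5.png",c["frame"]); W=pts(c)
st(); screw(.0984,-62,1)
L=np.stack([(W-C)@EX,(W-C)@EY,(W-C)@AX],-1).reshape(-1,3)
T=L[(L[:,2]>.104)&(L[:,2]<.118)&(np.hypot(L[:,0],L[:,1])<.021)]; print("cap top a",np.percentile(T[:,2],[10,50,75,90]).round(4))
```

```text
t 12.3 q [ 0.253  0.921  0.873  1.876 -0.32   1.24 ] p [0.6553 0.0742 0.1727] z [-0.239 -0.386 -0.891] F [-0.1 -0.8  0. ] T [ 0.36 -0.23  0.05] w 0.0683
now a 0.097 phi -61.76 resid [-1.16 -0.83  0.66] [ 0.001 -0.001  0.   ]
[-0.6, -1.6, -1.2, 0.001, 0.001, 0.004]
end err [0.02 0.01 0.02] [-0.0002 -0.     -0.0003]
cap top a [0.111  0.1114 0.1116 0.1118]
```

The cap top has risen 4.9 mm, against 5.06 mm expected for 130°. I'll correct a small offset and grip again.

play_rows --plan '[-0.4, -1, -1, 0, 0, 0, 0, 0, 0, 0, 0, 0]'

```text
clock: 12.55
eef_pos: [0.655, 0.0729, 0.1769]
tool_rot: [0.437, 0.869, -0.232, -0.02]
ft_force: [0.6, -0.6, 1.3]
grip_width: 0.0681
```

play_rows --plan '[0, 0, 0, 0, 0, 0, 0, 0, 0, 0, 0, 0, 0, 0, 0, 0, 0, 0, 0, 0, 0, 0, 0, 0]' --hand 0

```text
clock: 13.05
eef_pos: [0.6558, 0.0736, 0.1763]
tool_rot: [0.437, 0.869, -0.232, -0.019]
ft_force: [4.9, 2.3, 3.2]
grip_width: 0.0456
```

play_rows --plan '[-0.1, 0.5, -0.3, -0.068, 0, -0.147, -0.1, 0.6, -0.4, -0.069, 0, -0.147, -0.1, 0.5, -0.3, -0.068, 0, -0.147, -0.2, 0.6, -0.4, -0.069, 0, -0.147, -0.1, 0.5, -0.3, -0.068, 0, -0.146, -0.1, 0.6, -0.4, -0.069, 0, -0.147, -0.1, 0.5, -0.3, -0.068, 0, -0.147]'

```text
clock: 13.92
eef_pos: [0.6585, 0.0764, 0.1775]
tool_rot: [-0.052, 0.998, 0.012, -0.03]
ft_force: [4.6, 0.6, 0.6]
grip_width: 0.0455
```

Run:
```python
from h import *
st(); screw(.1035,68,7)
```

```text
t 13.925 q [ 0.104  0.652  0.471  1.448  0.026 -0.   ] p [0.6585 0.0764 0.1775] z [-0.06   0.02  -0.998] F [4.6 0.6 0.6] T [ 0.   -1.03 -0.11] w 0.0455
now a 0.1029 phi 3.29 resid [-0.22  0.35  0.11] [ 0.001 -0.004 -0.001]
[0.2, 0.9, -0.2, -0.07, 0.004, -0.145, 0, 0.6, -0.1, -0.068, 0, -0.147, 0, 0.5, -0.1, -0.068, 0, -0.146, 0, 0.5, -0.1, -0.068, 0, -0.146, 0, 0.6, -0.1, -0.069, 0, -0.146, 0, 0.5, -0.1, -0.068, 0, -0.146, 0, 0.6, -0.1, -0.068, 0, -0.147]
end err [ 0.03 -0.01 -0.02] [-0.0001  0.0004  0.0004]
```

play_rows --plan '[-0.1, 0.5, -0.3, -0.068, 0, -0.147, -0.1, 0.6, -0.4, -0.069, 0, -0.147, -0.1, 0.5, -0.3, -0.068, 0, -0.147, -0.2, 0.6, -0.4, -0.069, 0, -0.147, -0.1, 0.5, -0.3, -0.068, 0, -0.146, -0.1, 0.6, -0.4, -0.069, 0, -0.147, -0.1, 0.5, -0.3, -0.068, 0, -0.147, 0, 0, 0, 0, 0, 0]'

```text
clock: 14.92
eef_pos: [0.6584, 0.0794, 0.1794]
tool_rot: [-0.52, 0.816, 0.252, -0.031]
ft_force: [6.3, 0.1, 2.4]
grip_width: 0.0456
```

Run:
```python
from h import *
st(); screw(.1035,68,1)
```

```text
t 14.925 q [-0.042  0.927  0.887  1.89   0.374 -1.246] p [0.6584 0.0794 0.1794] z [-0.312  0.378 -0.871] F [6.3 0.1 2.4] T [ 0.02 -1.33 -0.54] w 0.0456
now a 0.1045 phi 67.97 resid [-1.31  0.29  0.71] [ 0.001 -0.003 -0.001]
[0.6, 1.5, 0.8, -0.002, 0.003, 0.001]
end err [-0.02 -0.01 -0.01] [ 0.0004  0.0003 -0.0002]
```

play_rows --plan '[0, 0, 0, 0, 0, 0, 0, 0, 0, 0, 0, 0, 0, 0, 0, 0, 0, 0, 0, -0.5, 0, 0.069, 0, 0.147, 0, -0.6, -0.1, 0.068, 0, 0.146, 0, -0.5, 0, 0.069, 0, 0.147, 0, -0.6, 0, 0.068, 0, 0.147, 0, -0.5, -0.1, 0.069, 0, 0.147, 0, -0.6, 0, 0.068, 0, 0.146, 0, -0.5, 0, 0.069, 0, 0.147, 0, -0.6, -0.1, 0.068, 0, 0.147, 0, -0.5, 0, 0.069, 0, 0.147, 0, -0.5, 0, 0.068, 0, 0.147, 0, -0.6, 0, 0.069, 0, 0.146, 0, -0.5, 0, 0.068, 0, 0.147, 0, -0.6, 0, 0.069, 0, 0.147, 0, -0.5, 0, 0.069, 0, 0.147, 0, 0, 0, 0, 0, 0]' --hand 80

```text
clock: 17.18
eef_pos: [0.6577, 0.0744, 0.1774]
tool_rot: [0.435, 0.869, -0.234, -0.021]
ft_force: [-0.2, 0.1, -1.5]
grip_width: 0.0683
```

Run:
```python
from h import *
c=cam("wrist"); cv2.imwrite("pics/w6.png",c["frame"]); W=pts(c)
st(); screw(.1040,-62,1)
L=np.stack([(W-C)@EX,(W-C)@EY,(W-C)@AX],-1).reshape(-1,3)
T=L[(L[:,2]>.109)&(L[:,2]<.123)&(np.hypot(L[:,0],L[:,1])<.021)]; print("cap top a",np.percentile(T[:,2],[10,50,75,90]).round(4),T[:,:2].mean(0))
```

```text
t 17.225 q [ 0.252  0.929  0.904  1.899 -0.321  1.239] p [0.6578 0.074  0.1784] z [-0.239 -0.388 -0.89 ] F [-0.7 -0.6 -0.1] T [ 0.38 -0.2  -0.01] w 0.0684
now a 0.1033 phi -61.76 resid [-0.73 -0.39  0.41] [ 0.002 -0.002 -0.001]
[-0.2, -0.9, -0.7, 0, 0.002, 0.004]
end err [-0.02 -0.04  0.01] [-0.0003  0.      0.0003]
cap top a [0.1158 0.1163 0.1165 0.1168] [-0.00103149  0.00180818]
```

View pics/w6.png

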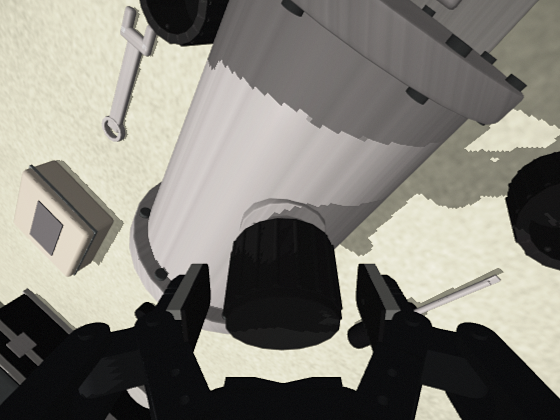

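The cap has risen 9.8 mm of the expected 10.1 and is still centred at column 283. On to stroke 3.

play_rows --plan '[-0.2, -0.8, 0, 0, 0, 0, 0, 0, 0, 0, 0, 0]'

```text
clock: 17.48
eef_pos: [0.6573, 0.0725, 0.1817]
tool_rot: [0.437, 0.869, -0.233, -0.019]
ft_force: [-0.3, 0.2, -0.4]
grip_width: 0.0681
```

play_rows --plan '[0, 0, 0, 0, 0, 0, 0, 0, 0, 0, 0, 0, 0, 0, 0, 0, 0, 0, 0, 0, 0, 0, 0, 0]' --hand 0

```text
clock: 17.98
eef_pos: [0.6586, 0.0732, 0.1812]
tool_rot: [0.437, 0.869, -0.232, -0.018]
ft_force: [4.7, 2.3, 2.1]
grip_width: 0.0457
```

play_rows --plan '[-0.1, 0.5, -0.3, -0.068, 0, -0.147, -0.1, 0.6, -0.4, -0.069, 0, -0.147, -0.1, 0.5, -0.3, -0.068, 0, -0.147, -0.2, 0.6, -0.4, -0.069, 0, -0.147, -0.1, 0.5, -0.3, -0.068, 0, -0.146, -0.1, 0.6, -0.4, -0.069, 0, -0.147, -0.1, 0.5, -0.3, -0.068, 0, -0.147]'

```text
clock: 18.85
eef_pos: [0.6618, 0.0767, 0.1824]
tool_rot: [-0.052, 0.998, 0.012, -0.029]
ft_force: [5.6, 1.8, -1.0]
grip_width: 0.0458
```

play_rows --plan '[-0.1, 0.5, -0.3, -0.068, 0, -0.147, -0.1, 0.6, -0.4, -0.069, 0, -0.147, -0.1, 0.5, -0.3, -0.068, 0, -0.147, -0.2, 0.6, -0.4, -0.069, 0, -0.147, -0.1, 0.5, -0.3, -0.068, 0, -0.146, -0.1, 0.6, -0.4, -0.069, 0, -0.147, -0.1, 0.5, -0.3, -0.068, 0, -0.147, 0, 0, 0, 0, 0, 0]'

```text
clock: 19.85
eef_pos: [0.661, 0.0799, 0.1846]
tool_rot: [-0.521, 0.815, 0.251, -0.031]
ft_force: [6.1, 2.9, 1.4]
grip_width: 0.0456
```

Run:
```python
from h import *
st(); screw(.1085,68,1)
```

```text
t 19.85 q [-0.041  0.935  0.917  1.912  0.373 -1.246] p [0.661  0.0799 0.1846] z [-0.312  0.378 -0.872] F [6.1 2.9 1.4] T [ 0.28 -1.24 -0.7 ] w 0.0456
now a 0.1104 phi 68.05 resid [-1.13 -0.11  0.62] [ 0.003 -0.003 -0.002]
[1.3, 1.2, 1.4, -0.002, 0.003, 0.002]
end err [ 0.01  0.04 -0.04] [-0.0002 -0.0004  0.0004]
```

play_rows --plan '[0, 0, 0, 0, 0, 0, 0, 0, 0, 0, 0, 0, 0, 0, 0, 0, 0, 0, 0, -0.5, 0, 0.069, 0, 0.147, 0, -0.6, -0.1, 0.068, 0, 0.146, 0, -0.5, 0, 0.069, 0, 0.147, 0, -0.6, 0, 0.068, 0, 0.147, 0, -0.5, -0.1, 0.069, 0, 0.147, 0, -0.6, 0, 0.068, 0, 0.146, 0, -0.5, 0, 0.069, 0, 0.147, 0, -0.6, -0.1, 0.068, 0, 0.147, 0, -0.5, 0, 0.069, 0, 0.147, 0, -0.5, 0, 0.068, 0, 0.147, 0, -0.6, 0, 0.069, 0, 0.146, 0, -0.5, 0, 0.068, 0, 0.147, 0, -0.6, 0, 0.069, 0, 0.147, 0, -0.5, 0, 0.069, 0, 0.147, 0, 0, 0, 0, 0, 0]' --hand 80

```text
clock: 22.1
eef_pos: [0.6602, 0.0739, 0.1822]
tool_rot: [0.435, 0.869, -0.235, -0.021]
ft_force: [-0.8, -0.8, -0.5]
grip_width: 0.0685
```

Run:
```python
from h import *
c=cam("wrist"); cv2.imwrite("pics/w7.png",c["frame"]); W=pts(c)
st(); screw(.1085,-62,1)
L=np.stack([(W-C)@EX,(W-C)@EY,(W-C)@AX],-1).reshape(-1,3)
T=L[(L[:,2]>.114)&(L[:,2]<.128)&(np.hypot(L[:,0],L[:,1])<.021)]; print("cap top a",np.percentile(T[:,2],[10,50,75,90]).round(4),T[:,:2].mean(0))
```

```text
t 22.15 q [ 0.251  0.937  0.932  1.919 -0.323  1.237] p [0.6603 0.0734 0.1832] z [-0.239 -0.389 -0.89 ] F [-0.1  0.1 -0.4] T [ 0.38 -0.21 -0.  ] w 0.0685
now a 0.1087 phi -61.78 resid [-0.64  0.25  0.34] [ 0.003 -0.003 -0.001]
[0.6, -0.5, -0.1, -0.001, 0.003, 0.005]
end err [-0.03 -0.   -0.03] [-0.      0.0002 -0.0004]
cap top a [0.1205 0.1211 0.1214 0.1216] [-0.00096863  0.00153388]
```

play_rows --plan '[0.2, -0.5, -0.1, 0, 0, 0, 0, 0, 0, 0, 0, 0]'

```text
clock: 22.4
eef_pos: [0.6598, 0.0727, 0.1864]
tool_rot: [0.437, 0.869, -0.233, -0.019]
ft_force: [-0.3, -0.3, 0.3]
grip_width: 0.0687
```

play_rows --plan '[0, 0, 0, 0, 0, 0, 0, 0, 0, 0, 0, 0, 0, 0, 0, 0, 0, 0, 0, 0, 0, 0, 0, 0]' --hand 0

```text
clock: 22.9
eef_pos: [0.6609, 0.0734, 0.1859]
tool_rot: [0.437, 0.869, -0.233, -0.018]
ft_force: [6.0, 2.1, 3.6]
grip_width: 0.0456
```

play_rows --plan '[-0.1, 0.5, -0.3, -0.068, 0, -0.147, -0.1, 0.6, -0.4, -0.069, 0, -0.147, -0.1, 0.5, -0.3, -0.068, 0, -0.147, -0.2, 0.6, -0.4, -0.069, 0, -0.147, -0.1, 0.5, -0.3, -0.068, 0, -0.146, -0.1, 0.6, -0.4, -0.069, 0, -0.147, -0.1, 0.5, -0.3, -0.068, 0, -0.147]'

```text
clock: 23.78
eef_pos: [0.6643, 0.0766, 0.1871]
tool_rot: [-0.052, 0.998, 0.011, -0.029]
ft_force: [7.0, 1.4, -0.4]
grip_width: 0.0457
```

play_rows --plan '[-0.1, 0.5, -0.3, -0.068, 0, -0.147, -0.1, 0.6, -0.4, -0.069, 0, -0.147, -0.1, 0.5, -0.3, -0.068, 0, -0.147, -0.2, 0.6, -0.4, -0.069, 0, -0.147, -0.1, 0.5, -0.3, -0.068, 0, -0.146, -0.1, 0.6, -0.4, -0.069, 0, -0.147, -0.1, 0.5, -0.3, -0.068, 0, -0.147, 0, 0, 0, 0, 0, 0]'

```text
clock: 24.78
eef_pos: [0.6633, 0.0802, 0.19]
tool_rot: [-0.521, 0.815, 0.251, -0.031]
ft_force: [5.7, 2.8, 3.9]
grip_width: 0.0457
```

play_rows --plan '[0, 0, 0, 0, 0, 0, 0, 0, 0, 0, 0, 0, 0, 0, 0, 0, 0, 0, 0, -0.5, 0, 0.069, 0, 0.147, 0, -0.6, -0.1, 0.068, 0, 0.146, 0, -0.5, 0, 0.069, 0, 0.147, 0, -0.6, 0, 0.068, 0, 0.147, 0, -0.5, -0.1, 0.069, 0, 0.147, 0, -0.6, 0, 0.068, 0, 0.146, 0, -0.5, 0, 0.069, 0, 0.147, 0, -0.6, -0.1, 0.068, 0, 0.147, 0, -0.5, 0, 0.069, 0, 0.147, 0, -0.5, 0, 0.068, 0, 0.147, 0, -0.6, 0, 0.069, 0, 0.146, 0, -0.5, 0, 0.068, 0, 0.147, 0, -0.6, 0, 0.069, 0, 0.147, 0, -0.5, 0, 0.069, 0, 0.147, 0, 0, 0, 0, 0, 0]' --hand 80

```text
clock: 27.02
eef_pos: [0.6626, 0.074, 0.1866]
tool_rot: [0.435, 0.869, -0.235, -0.021]
ft_force: [-0.7, -1.1, 0.0]
grip_width: 0.0683
```

Run:
```python
from h import *
c=cam("wrist"); cv2.imwrite("pics/w8.png",c["frame"]); W=pts(c)
st(); screw(.1135,-62,1)
L=np.stack([(W-C)@EX,(W-C)@EY,(W-C)@AX],-1).reshape(-1,3)
T=L[(L[:,2]>.119)&(L[:,2]<.133)&(np.hypot(L[:,0],L[:,1])<.021)]; print("cap top a",np.percentile(T[:,2],[10,50,75,90]).round(4),T[:,:2].mean(0))
```

```text
t 27.075 q [ 0.251  0.947  0.962  1.94  -0.324  1.237] p [0.6628 0.0736 0.1877] z [-0.239 -0.39  -0.889] F [-0.2 -0.3 -0.5] T [ 0.37 -0.26 -0.01] w 0.0684
now a 0.1138 phi -61.77 resid [-0.63  0.22  0.34] [ 0.004 -0.004 -0.002]
[0.6, -0.5, 0.1, -0.002, 0.004, 0.005]
end err [-0.03  0.05  0.04] [-0.      0.0003  0.0001]
cap top a [0.1239 0.126  0.1271 0.128 ] [-0.00215894  0.0025813 ]
```

View pics/w8.png

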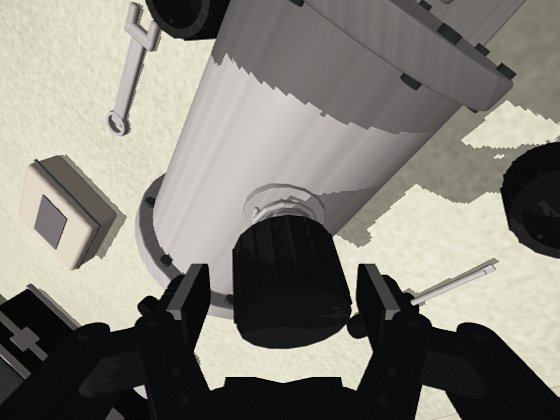

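Run:
```python
from h import *
c=cam("wrist"); W=pts(c)
L=np.stack([(W-C)@EX,(W-C)@EY,(W-C)@AX],-1)
m=bot.outline_of("cap","wrist")
for d in m[:3]: print(d["p"],d["point"],d["mask"].sum())
mm=[d for d in m if abs(d["point"][1]-290)<40 and d["point"][0]>200][0]["mask"]
T=L[mm]; T=T[np.isfinite(T).all(1)]
top=T[(T[:,2]>.119)&(T[:,2]<.135)]
from numpy.linalg import lstsq
for it in range(6):
    A=np.c_[top[:,:2],np.ones(len(top))]; s=lstsq(A,top[:,2],rcond=None)[0]; e=top[:,2]-A@s
    top=top[abs(e)<max(.0008,2*np.median(abs(e)))]
    print(len(top),s.round(4),np.median(abs(e)).round(5))
print(top.min(0),top.max(0), top.mean(0))
```

```text
0.96 [279.8, 289.1] 13059
0.63 [15.7, 186.6] 2648
0.56 [199.7, 532.9] 5395
5792 [-0.0387 -0.1189  0.1257] 0.00106
4820 [-0.0792 -0.1062  0.1261] 0.0005
4623 [-0.0986 -0.0929  0.1263] 0.00025
4565 [-0.1035 -0.0883  0.1263] 0.00022
4545 [-0.1046 -0.087   0.1263] 0.00021
4541 [-0.1049 -0.0866  0.1263] 0.00021
[-0.01868705 -0.02124452  0.12199526] [0.02728944 0.02607997 0.12904863] [0.00428927 0.00373088 0.12556061]
```

The thread turns are now exposed at (288, 210). With less overlap the cap leans about 0.13 rad on the neck, almost all of it along the jaw direction, so closing the pads should straighten it. I'll close and look again.

play_rows --plan '[0, 0, 0, 0, 0, 0, 0, 0, 0, 0, 0, 0]' --hand 60

```text
clock: 27.42
eef_pos: [0.663, 0.0731, 0.1908]
tool_rot: [0.437, 0.869, -0.233, -0.018]
ft_force: [1.5, 0.8, 0.4]
grip_width: 0.0512
```

play_rows --plan '[0, 0, 0, 0, 0, 0, 0, 0, 0, 0, 0, 0, 0, 0, 0, 0, 0, 0, 0, 0, 0, 0, 0, 0]' --hand 0

```text
clock: 27.92
eef_pos: [0.6642, 0.0738, 0.1909]
tool_rot: [0.437, 0.869, -0.233, -0.017]
ft_force: [4.9, 1.9, 2.6]
grip_width: 0.0457
```

```bash
cat >> h.py <<'E'
def capfit(W,lo,hi,col=290,row=200):
    L=np.stack([(W-C)@EX,(W-C)@EY,(W-C)@AX],-1)
    m=bot.outline_of("cap","wrist"); mm=[d for d in m if abs(d["point"][1]-col)<40 and d["point"][0]>row][0]["mask"]
    T=L[mm]; T=T[np.isfinite(T).all(1)]; top=T[(T[:,2]>lo)&(T[:,2]<hi)]
    for it in range(8):
        A=np.c_[top[:,:2],np.ones(len(top))]; s=np.linalg.lstsq(A,top[:,2],rcond=None)[0]; e=top[:,2]-A@s
        top=top[abs(e)<max(.0008,2*np.median(abs(e)))]
    print("cap top n",len(top),"slope EX,EY,a",s.round(4),"mid",((top.min(0)+top.max(0))/2).round(4),"mean",top.mean(0).round(4))
E
python3 - <<'E'
from h import *
c=cam("wrist"); cv2.imwrite("pics/w9.png",c["frame"]); W=pts(c)
st(); screw(.1135,-62,1); capfit(W,.119,.135)
E
```

```text
t 27.975 q [ 0.251  0.943  0.965  1.94  -0.325  1.24 ] p [0.6642 0.0738 0.1909] z [-0.233 -0.389 -0.891] F [4.9 1.5 1.5] T [ 0.66 -1.04  0.19] w 0.0453
now a 0.1173 phi -61.88 resid [-0.44  0.09  0.24] [-0.003 -0.007  0.002]
[1.9, -0.4, 3.2, 0.004, 0.007, 0]
end err [-0.02 -0.02 -0.04] [ 0.0003 -0.      0.0001]
cap top n 4214 slope EX,EY,a [-0.0056  0.0194  0.1255] mid [ 0.0002 -0.0012  0.1253] mean [-0.0004 -0.0003  0.1255]
```

View pics/w9.png

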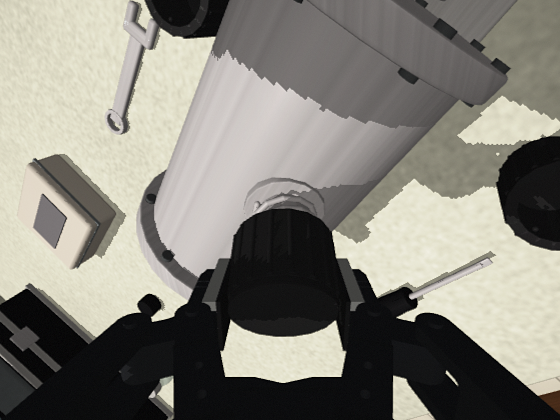

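The cap is straight and centred again, with plane slopes of 0.02 rad or less and a rise of 19 mm. Next is stroke 5, which should reach about 24 mm.

play_rows --plan '[-0.1, 0.5, -0.3, -0.068, 0, -0.147, -0.1, 0.6, -0.4, -0.069, 0, -0.147, -0.1, 0.5, -0.3, -0.068, 0, -0.147, -0.2, 0.6, -0.4, -0.069, 0, -0.147, -0.1, 0.5, -0.3, -0.068, 0, -0.146, -0.1, 0.6, -0.4, -0.069, 0, -0.147, -0.1, 0.5, -0.3, -0.068, 0, -0.147]'

```text
clock: 28.9
eef_pos: [0.667, 0.0767, 0.1925]
tool_rot: [-0.053, 0.998, 0.01, -0.028]
ft_force: [4.4, 0.9, -1.3]
grip_width: 0.0454
```

play_rows --plan '[-0.1, 0.5, -0.3, -0.068, 0, -0.147, -0.1, 0.6, -0.4, -0.069, 0, -0.147, -0.1, 0.5, -0.3, -0.068, 0, -0.147, -0.2, 0.6, -0.4, -0.069, 0, -0.147, -0.1, 0.5, -0.3, -0.068, 0, -0.146, -0.1, 0.6, -0.4, -0.069, 0, -0.147, -0.1, 0.5, -0.3, -0.068, 0, -0.147, 0, 0, 0, 0, 0, 0]'

```text
clock: 29.9
eef_pos: [0.6668, 0.0794, 0.1949]
tool_rot: [-0.521, 0.815, 0.249, -0.031]
ft_force: [6.0, 1.5, 3.6]
grip_width: 0.0457
```

Run:
```python
from h import *
c=cam("wrist"); cv2.imwrite("pics/w10.png",c["frame"]); W=pts(c)
st(); screw(.1185,68,1); capfit(W,.124,.139)
o=bot.get_obs()
for a in(.1225,.1245,.1265,.1285):
    for phi in(68,72,76,80):
        q,e=ik(*gpose(a,np.radians(phi),np.radians(25)),o["joint_pos"]); print(a,phi,round(e,4),q[2:4].round(3))
```

```text
t 29.95 q [-0.039  0.953  0.982  1.954  0.37  -1.244] p [0.6668 0.0795 0.195 ] z [-0.309  0.374 -0.875] F [5.4 1.8 3.3] T [ 0.09 -1.25 -0.6 ] w 0.0455
now a 0.1223 phi 67.96 resid [-1.24  0.62  0.66] [ 0.007  0.    -0.004]
[1.5, 1.6, 3.5, -0.007, 0, 0.003]
end err [ 0.06 -0.01  0.02] [ 0.0001 -0.0002  0.0001]
cap top n 4299 slope EX,EY,a [ 0.0002 -0.0126  0.1305] mid [ 0.0011 -0.0008  0.1304] mean [ 0.0008 -0.0015  0.1305]
0.1225 68 0.0 [0.994 1.967]
0.1225 72 0.0 [1.061 2.027]
0.1225 76 0.0 [1.14  2.093]
0.1225 80 0.0126 [1.207 2.15 ]
0.1245 68 0.0 [1.006 1.976]
0.1245 72 0.0 [1.075 2.036]
0.1245 76 0.0 [1.156 2.104]
0.1245 80 0.0203 [1.208 2.15 ]
0.1265 68 0.0 [1.018 1.984]
0.1265 72 0.0 [1.089 2.046]
0.1265 76 0.0 [1.173 2.115]
0.1265 80 0.028 [1.21 2.15]
0.1285 68 0.0 [1.031 1.993]
0.1285 72 0.0 [1.103 2.055]
0.1285 76 0.0 [1.19  2.126]
0.1285 80 0.0357 [1.211 2.15 ]
```

View pics/w10.png

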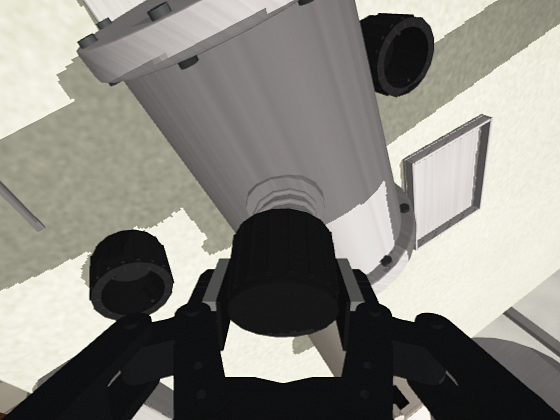

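The rise is now 24.0 mm, at the release point. I'll turn 8° more, then lift gently along the axis while watching the force.

play_rows --plan '[-0.1, 0.5, -0.3, -0.068, 0, -0.147, -0.2, 0, -0.5, 0, 0, 0, -0.2, 0, -0.4, 0, 0, 0, 0, 0, 0, 0, 0, 0]'

```text
clock: 30.5
eef_pos: [0.6651, 0.0806, 0.1961]
tool_rot: [-0.579, 0.766, 0.279, -0.032]
ft_force: [1.8, 4.7, 1.8]
grip_width: 0.0459
```

Run:
```python
from h import *
c=cam("wrist"); W=pts(c)
st(); print("axial F",bot.get_obs()["ft_force"]@AX); screw(.1185,68,1); capfit(W,.124,.139)
```

```text
t 30.55 q [-0.043  1.052  1.159  2.108  0.383 -1.422] p [0.6651 0.0806 0.1962] z [-0.371  0.39  -0.843] F [2.6 4.6 1.4] T [ 0.54 -0.78 -0.68] w 0.0456
axial F 2.5435440096151964
now a 0.1225 phi 77.33 resid [ 0.11 -0.32 -0.05] [ 0.004  0.004 -0.002]
[2, -0.7, 3.5, 0.064, -0.003, 0.15]
end err [-0.    0.01 -0.01] [ 0.0005 -0.0003 -0.0004]
cap top n 4368 slope EX,EY,a [-0.0008 -0.0173  0.1308] mid [-0.0002  0.0007  0.1307] mean [-0.0004 -0.0004  0.1308]
```

play_rows --plan '[-0.3, 0, -0.7, 0, 0, 0, -0.3, 0, -0.7, 0, 0, 0, 0, 0, 0, 0, 0, 0]'

```text
clock: 30.98
eef_pos: [0.6655, 0.0798, 0.1969]
tool_rot: [-0.579, 0.766, 0.278, -0.033]
ft_force: [2.0, 4.2, 1.1]
grip_width: 0.0453
```

Run:
```python
from h import *
c=cam("wrist"); W=pts(c)
st(); print("axial F",bot.get_obs()["ft_force"]@AX); screw(.1185,68,1); capfit(W,.124,.139)
```

```text
t 31.025 q [-0.044  1.058  1.173  2.118  0.381 -1.422] p [0.6655 0.0798 0.1969] z [-0.373  0.389 -0.843] F [2.6 3.5 1.1] T [ 0.52 -0.62 -0.45] w 0.0457
axial F 2.277676908468546
now a 0.1234 phi 77.3 resid [ 0.1   0.51 -0.07] [ 0.003  0.005 -0.001]
[1.6, -0.6, 4.6, 0.066, -0.005, 0.148]
end err [-0.04  0.02 -0.  ] [-0.0004  0.0004  0.0004]
cap top n 4286 slope EX,EY,a [-0.0019 -0.0187  0.1317] mid [-0.0003 -0.0003  0.1316] mean [-0.0006 -0.0013  0.1318]
```

It rises freely now: 25.2 mm, with only about 2 N along the axis. I'll draw it further.

play_rows --plan '[-0.4, 0, -0.9, 0, 0, 0, -0.4, 0, -0.9, 0, 0, 0, -0.4, 0, -0.9, 0, 0, 0, -0.4, 0, -0.9, 0, 0, 0, 0, 0, 0, 0, 0, 0]'

```text
clock: 31.7
eef_pos: [0.6675, 0.0796, 0.1997]
tool_rot: [-0.578, 0.766, 0.278, -0.033]
ft_force: [0.4, 4.1, -5.1]
grip_width: 0.0458
```

Run:
```python
from h import *
c=cam("wrist"); W=pts(c)
st(); print("axial F",bot.get_obs()["ft_force"]@AX); screw(.137,25,12); capfit(W,.126,.145)
```

```text
t 31.75 q [-0.044  1.073  1.211  2.142  0.381 -1.422] p [0.6675 0.0796 0.1998] z [-0.373  0.388 -0.843] F [ 1.6  3.4 -5.1] T [ 0.02 -1.03 -0.46] w 0.0458
axial F -3.6270678792337154
now a 0.1268 phi 77.28 resid [-0.25  0.79  0.11] [ 0.002  0.005 -0.001]
[-1, 0.1, -0.5, 0.03, -0.005, 0.07, -0.4, -0.2, -0.7, 0.032, 0, 0.069, -0.3, -0.3, -0.8, 0.032, 0, 0.069, -0.4, -0.2, -0.8, 0.032, 0, 0.069, -0.3, -0.3, -0.8, 0.032, 0, 0.069, -0.4, -0.2, -0.7, 0.032, 0, 0.069, -0.3, -0.3, -0.8, 0.032, 0, 0.069, -0.4, -0.3, -0.8, 0.032, 0, 0.069, -0.3, -0.2, -0.8, 0.033, 0, 0.069, -0.4, -0.3, -0.7, 0.032, 0, 0.069, -0.3, -0.2, -0.8, 0.032, 0, 0.068, -0.4, -0.3, -0.8, 0.032, 0, 0.069]
end err [-0.04 -0.01 -0.01] [-0.0002 -0.0003  0.0004]
cap top n 4040 slope EX,EY,a [-0.0032 -0.0197  0.1351] mid [ 0.     -0.0007  0.135 ] mean [-0.0002 -0.0011  0.1351]
```

play_rows --plan '[-0.4, -0.2, -0.8, 0.032, 0, 0.069, -0.4, -0.2, -0.8, 0.032, 0, 0.069, -0.3, -0.3, -0.8, 0.032, 0, 0.069, -0.4, -0.2, -0.8, 0.032, 0, 0.069, -0.3, -0.3, -0.8, 0.032, 0, 0.069]'

```text
clock: 32.42
eef_pos: [0.6701, 0.0781, 0.2046]
tool_rot: [-0.438, 0.874, 0.205, -0.034]
ft_force: [-0.5, 0.4, 0.1]
grip_width: 0.0456
```

Run:
```python
from h import *
c=cam("wrist"); W=pts(c)
st(); print("axial F",bot.get_obs()["ft_force"]@AX); screw(.145,25,12); capfit(W,.130,.150)
```

```text
t 32.475 q [-0.024  0.864  0.869  1.838  0.329 -0.996] p [0.6702 0.0784 0.2057] z [-0.238  0.329 -0.914] F [ 1.7 -0.2  0.7] T [-0.32 -0.36 -0.05] w 0.0457
axial F 1.3905234712670453
now a 0.1333 phi 55.21 resid [ 1.2   1.63 -0.7 ] [ 0.006  0.004 -0.003]
[-2.3, -0.5, 0, 0.013, -0.004, 0.042, -0.4, -0.1, -0.9, 0.018, 0, 0.04, -0.4, -0.2, -0.9, 0.019, 0, 0.04, -0.4, -0.1, -0.9, 0.018, 0, 0.04, -0.5, -0.1, -0.8, 0.019, 0, 0.04, -0.4, -0.2, -0.9, 0.019, 0, 0.04, -0.4, -0.1, -0.9, 0.018, 0, 0.039, -0.4, -0.2, -0.9, 0.019, 0, 0.04, -0.4, -0.1, -0.9, 0.018, 0, 0.04, -0.4, -0.2, -0.9, 0.019, 0, 0.04, -0.4, -0.1, -0.8, 0.018, 0, 0.04, -0.4, -0.2, -0.9, 0.019, 0, 0.04]
end err [0.02 0.02 0.03] [-0.0001  0.     -0.0005]
cap top n 4199 slope EX,EY,a [-0.0119 -0.0226  0.1405] mid [-0.0012 -0.0018  0.1404] mean [-0.0015 -0.0024  0.1406]
```

The cap rose 34 mm and is off the neck with forces near zero. I'll lift it well clear along the axis.

play_rows --plan '[-1, 0, -2.2, 0, 0, 0, -2, 0, -4, 0.01, 0, 0.03, -3, 0, -6, 0.02, 0, 0.04, -4, 0, -9, 0.02, 0, 0.06, -4, 0, -10, 0.02, 0, 0.06, -4, 0, -10, 0.02, 0, 0.06, -4, 0, -10, 0.02, 0, 0.06, 0, 0, -10, 0.02, 0, 0.06, 0, 0, -10, 0.02, 0, 0.06, 0, 0, 0, 0, 0, 0]'

```text
clock: 33.78
eef_pos: [0.7002, 0.0744, 0.2729]
tool_rot: [-0.244, 0.96, 0.129, -0.043]
ft_force: [0.7, 0.0, -1.3]
grip_width: 0.0459
```

Run:
```python
from h import *
c=cam("wrist"); cv2.imwrite("pics/w11.png",c["frame"]); W=pts(c)
st(); o=bot.get_obs(); p=o["eef_pos"]; r=R.from_quat(o["tool_rot"])
m=bot.outline_of("cap","wrist")
for d in m[:3]: print(d["p"],d["point"],d["mask"].sum())
mm=[d for d in m if abs(d["point"][1]-285)<40 and d["point"][0]>200][0]["mask"]
T=r.inv().apply(W[mm]-p); T=T[np.isfinite(T).all(1)]
# top plane nearly normal to tool axis tilted: cap axis in tool approx (-sin25,0,-cos25)
n0=np.array([-np.sin(.436),0,-np.cos(.436)]); h=T@n0
print(np.percentile(h,[50,90,95,98,99.5]).round(4))
top=T[h>np.percentile(h,97)-.004]
for it in range(8):
    mu=top.mean(0); u,s,vt=np.linalg.svd(top-mu,full_matrices=False); n=vt[2]*np.sign(vt[2]@n0); e=(top-mu)@n; top=top[abs(e)<max(.0007,2.5*np.median(abs(e)))]
print("n tool",n.round(4),"tilt rad",np.arctan2(-n[0],-n[2]).round(4),n[1].round(4),len(top),np.std(e))
a=np.cross([0,1,0],n);a/=np.linalg.norm(a); b=np.cross(n,a); uv=np.c_[(top-mu)@a,(top-mu)@b]
(cx,cy),rad=cv2.minEnclosingCircle((uv*1000).astype(np.float32)); ctr=mu+a*cx/1000+b*cy/1000; print("centre tool mm",(ctr*1000).round(1),"rad",rad, "mean",(mu*1000).round(1))
np.save("capt.npy",np.r_[ctr,n])
capz=r.apply(n); org=p+r.apply(ctr)-.0385*capz; print("cap org",org,"dist mouth",np.linalg.norm(org-(C+.101*AX)))
```

```text
t 33.825 q [ 0.011  0.877  1.109  1.952  0.231 -0.506] p [0.7    0.0744 0.272 ] z [-0.148  0.227 -0.963] F [ 0.2  0.8 -0.5] T [-0.27 -0.14 -0.03] w 0.0454
0.71 [6.0, 327.2] 995
0.59 [274.6, 280.2] 12310
0.5 [245.2, 231.4] 145
[0.0113 0.0167 0.0169 0.0172 0.0174]
n tool [-4.444e-01 -2.000e-04 -8.958e-01] tilt rad 0.4606 -0.0002 4528 0.00027625908494321164
centre tool mm [ -4.    0.1 -16.2] rad 23.984277725219727 mean [ -2.1  -0.1 -17.1]
cap org [0.68568617 0.07230709 0.25466762] dist mouth 0.07608567342899321
```

View pics/w11.png

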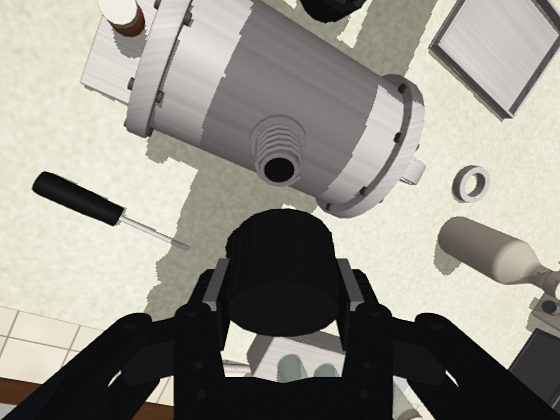

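The port is open at (278, 165), and the cap is held straight with its origin 76 mm from the mouth. Next I'll carry it over the tray and turn it upright on the way.

```bash
cat >> h.py <<'E'
def placepose(x,y,z,psi):
    "tool pose with cap origin at x,y,z, upright, jaw y axis at azimuth psi+90deg, lean toward robot"
    k=np.load("capt.npy"); ct,n=k[:3],k[3:]; 
    y0=np.array([0,1,0])-n*n[1]; y0/=np.linalg.norm(y0); A=np.stack([np.cross(y0,n),y0,n],1)
    yw=np.array([-np.sin(psi),np.cos(psi),0]); B=np.stack([np.cross(yw,[0,0,1]),yw,[0,0,1]],1)
    r=R.from_matrix(B@A.T); top=np.array([x,y,z+.0385]); return top-r.apply(ct),r
E
python3 - <<'E'
from h import *
o=bot.get_obs()
psi=.72
for z in(.10,.05,.004):
    p,r=placepose(.377,.330,z,psi); q,e=ik(p,r,[.72,.3,0,1.0,0,0]); print(z,p.round(4),r.as_matrix()[:,2].round(3),q.round(3),round(e,5))
p,r=placepose(.377,.330,.09,psi); plan(p,r,20)
E
```

```text
0.1 [0.3798 0.3323 0.1222] [ 0.334  0.293 -0.896] [ 0.719  0.079 -0.666  0.365  0.    -0.001] 0.0
0.05 [0.3798 0.3323 0.0722] [ 0.334  0.293 -0.896] [ 0.719  0.177 -0.734  0.199  0.    -0.001] 0.0
0.004 [0.3798 0.3323 0.0262] [ 0.334  0.293 -0.896] [ 0.719  0.284 -0.784  0.042  0.    -0.001] 0.0
[8, 16, 13, 0.01, -0.02, -0.01, 7, 16, 13, 0.01, -0.02, -0.02, 8, 17, 12, 0.01, -0.03, -0.01, 8, 17, 12, 0.01, -0.02, -0.02, 8, 17, 12, 0.02, -0.02, -0.01, 7, 17, 11, 0.01, -0.02, -0.01, 8, 18, 10, 0.01, -0.03, -0.02, 8, 17, 11, 0.01, -0.02, -0.01, 8, 18, 10, 0.01, -0.02, -0.02, 8, 19, 9, 0.01, -0.02, -0.01, 7, 18, 10, 0.01, -0.03, -0.01, 8, 19, 9, 0.01, -0.02, -0.02, 8, 19, 8, 0.01, -0.02, -0.01, 7, 18, 9, 0.01, -0.02, -0.02, 8, 20, 8, 0.02, -0.03, -0.01, 7, 19, 7, 0.01, -0.02, -0.01, 7, 20, 7, 0.01, -0.02, -0.02, 7, 20, 7, 0.01, -0.02, -0.01, 7, 19, 6, 0.01, -0.03, -0.02, 7, 21, 6, 0.01, -0.02, -0.01]
left [ 0.1 -0.4  0.2] [0.    0.002 0.001] max row mm 22.978250586152114 rad 0.03741657386773942
```

Run:
```python
from h import *
p,r=placepose(.377,.330,.19,.72); print(ik(p,r,[.72,.3,0,1.0,0,0])); plan(p,r,19)
```

```text
(array([ 7.18525395e-01, -4.60307239e-02, -5.14133768e-01,  6.42135052e-01,
        4.49518306e-04, -1.42309789e-03]), np.float64(4.027056466071599e-12))
[8, 18, 9, 0.01, -0.02, -0.01, 8, 19, 8, 0.01, -0.03, -0.02, 8, 19, 8, 0.01, -0.02, -0.01, 8, 19, 7, 0.02, -0.02, -0.02, 8, 19, 7, 0.01, -0.03, -0.01, 8, 19, 7, 0.01, -0.02, -0.02, 7, 20, 6, 0.01, -0.03, -0.01, 8, 20, 5, 0.01, -0.02, -0.02, 7, 19, 6, 0.01, -0.02, -0.01, 7, 20, 5, 0.02, -0.03, -0.02, 7, 21, 4, 0.01, -0.02, -0.01, 7, 20, 4, 0.01, -0.02, -0.02, 6, 21, 4, 0.01, -0.03, -0.01, 6, 20, 3, 0.01, -0.02, -0.02, 6, 21, 4, 0.01, -0.02, -0.01, 6, 21, 2, 0.02, -0.03, -0.02, 5, 21, 2, 0.01, -0.02, -0.01, 6, 21, 2, 0.01, -0.02, -0.01, 5, 22, 2, 0.01, -0.03, -0.02]
left [ 0.4 -0.3  0.5] [-0.     0.002  0.001] max row mm 22.64950330581225 rad 0.0412310562561766
```

play_rows --plan '[8, 18, 9, 0.01, -0.02, -0.01, 8, 19, 8, 0.01, -0.03, -0.02, 8, 19, 8, 0.01, -0.02, -0.01, 8, 19, 7, 0.02, -0.02, -0.02, 8, 19, 7, 0.01, -0.03, -0.01, 8, 19, 7, 0.01, -0.02, -0.02, 7, 20, 6, 0.01, -0.03, -0.01, 8, 20, 5, 0.01, -0.02, -0.02, 7, 19, 6, 0.01, -0.02, -0.01, 7, 20, 5, 0.02, -0.03, -0.02, 7, 21, 4, 0.01, -0.02, -0.01, 7, 20, 4, 0.01, -0.02, -0.02, 6, 21, 4, 0.01, -0.03, -0.01, 6, 20, 3, 0.01, -0.02, -0.02, 6, 21, 4, 0.01, -0.02, -0.01, 6, 21, 2, 0.02, -0.03, -0.02, 5, 21, 2, 0.01, -0.02, -0.01, 6, 21, 2, 0.01, -0.02, -0.01, 5, 22, 2, 0.01, -0.03, -0.02, 0, 0, 0, 0, 0, 0]'

```text
clock: 36.38
eef_pos: [0.3772, 0.3325, 0.2106]
tool_rot: [-0.344, 0.911, 0.08, 0.213]
ft_force: [0.2, 0.3, -0.2]
grip_width: 0.0456
```

```bash
cat >> h.py <<'E'
def capintool(tag):
    c=cam("wrist"); cv2.imwrite(f"pics/{tag}.png",c["frame"]); W=pts(c)
    o=bot.get_obs(); p=o["eef_pos"]; r=R.from_quat(o["tool_rot"])
    m=bot.outline_of("cap","wrist")
    mm=[d for d in m if abs(d["point"][1]-285)<40 and d["point"][0]>200][0]["mask"]
    T=r.inv().apply(W[mm]-p); T=T[np.isfinite(T).all(1)]
    n0=np.array([-np.sin(.45),0,-np.cos(.45)]); h=T@n0
    top=T[h>np.percentile(h,97)-.004]
    for it in range(8):
        mu=top.mean(0); u,s,vt=np.linalg.svd(top-mu,full_matrices=False); n=vt[2]*np.sign(vt[2]@n0); e=(top-mu)@n; top=top[abs(e)<max(.0007,2.5*np.median(abs(e)))]
    a=np.cross([0,1,0],n);a/=np.linalg.norm(a); b=np.cross(n,a); uv=np.c_[(top-mu)@a,(top-mu)@b]
    (cx,cy),rad=cv2.minEnclosingCircle((uv*1000).astype(np.float32)); ctr=mu+a*cx/1000+b*cy/1000
    capz=r.apply(n); org=p+r.apply(ctr)-.0385*capz
    print("n tool",n.round(4),"tilt",np.arctan2(-n[0],-n[2]).round(4),len(top),"centre mm",(ctr*1000).round(1),"rad",round(rad,1),"cap z world",capz.round(4),"cap org",org.round(4))
    np.save("capt.npy",np.r_[ctr,n])
E
python3 - <<'E'
from h import *
st(); p,r=placepose(.377,.330,.19,.72); err(p,r); capintool("w12")
p,r=placepose(.377,.330,.030,.72); plan(p,r,9)
E
```

```text
t 36.375 q [ 0.723 -0.05  -0.519  0.642 -0.001 -0.   ] p [0.3772 0.3325 0.2106] z [ 0.333  0.293 -0.896] F [ 0.2  0.3 -0.2] T [-0.31  0.36  0.02] w 0.0456
left tool mm [-2.4 -1.9 -0.6] rot [ 0.001 -0.001  0.003]
n tool [-0.4464 -0.001  -0.8948] tilt 0.4627 4528 centre mm [ -2.6   0.3 -15.5] rad 23.9 cap z world [0.0011 0.0012 1.    ] cap org [0.3747 0.3297 0.1878]
[8, 0, 16, 0, 0, 0, 7, 0, 16, 0, 0, 0, 8, 0, 15, 0, 0, 0, 8, 0, 16, 0, 0, 0, 8, 0, 16, 0, 0, 0, 7, 0, 16, 0, 0, 0, 8, 0, 16, 0, 0, 0, 8, -1, 15, 0, 0, 0, 8, 0, 16, 0, 0, 0]
left [ 0.1  0.7 -0. ] [ 0.    -0.001  0.   ] max row mm 17.88854381999832 rad 0.0
```

View pics/w12.png

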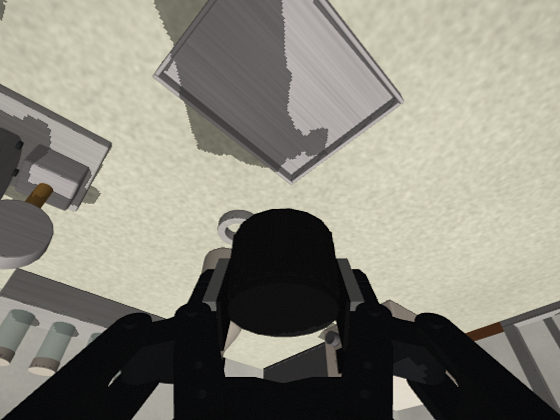

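Run:
```python
from h import *
c=cam("top"); W=pts(c); cv2.imwrite("pics/t2.png",c["frame"])
for n in("wrist","top"):
    if n=="wrist": c=cam(n); W=pts(c)
    d=bot.outline_of("tray",n)
    if d:
        w=W[d[0]["mask"]]; w=w[(w[:,2]<.03)]; print(n,d[0]["p"],np.percentile(w,[1,50,99],axis=0).round(4)); B=w[(w[:,2]<.025)][:,:2]; print(cv2.minAreaRect((B*1000).astype(np.float32)))
```

```text
wrist 0.84 [[0.3091 0.2457 0.0029]
 [0.3773 0.3282 0.0047]
 [0.4467 0.4148 0.0191]]
((377.466064453125, 336.1717834472656), (181.58824157714844, 140.65101623535156), 85.9669418334961)
top 0.73 [[ 6.673e-01  3.511e-01 -9.000e-04]
 [ 7.291e-01  4.084e-01  3.000e-04]
 [ 8.165e-01  4.625e-01  1.500e-03]]
((748.6144409179688, 409.1361999511719), (163.57937622070312, 91.12528228759766), 22.55997085571289)
```

View pics/t2.png

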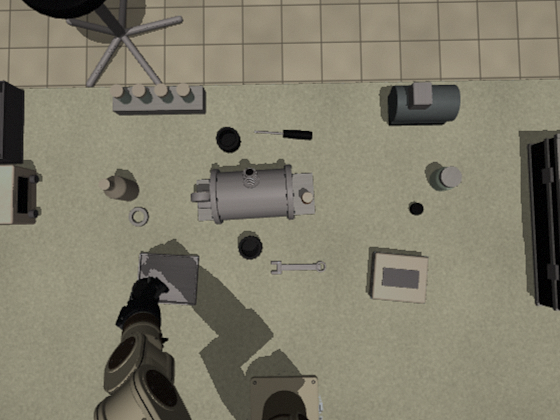

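The top view shows the port open at (250, 177), bystanders in place, and the gripper over the tray at about (168, 278). The wrist depth confirms the tray centre at (0.377, 0.330) and the floor at 4 mm. I'll descend in two steps.

play_rows --plan '[8, 0, 16, 0, 0, 0, 7, 0, 16, 0, 0, 0, 8, 0, 15, 0, 0, 0, 8, 0, 16, 0, 0, 0, 8, 0, 16, 0, 0, 0, 7, 0, 16, 0, 0, 0, 8, 0, 16, 0, 0, 0, 8, -1, 15, 0, 0, 0, 8, 0, 14, 0, 0, 0, 0, 0, 0, 0, 0, 0]'

```text
clock: 37.92
eef_pos: [0.3798, 0.3308, 0.0541]
tool_rot: [-0.343, 0.911, 0.08, 0.213]
ft_force: [-0.5, -0.4, -0.8]
grip_width: 0.0454
```

Run:
```python
from h import *
capintool("w13"); st()
p,r=placepose(.377,.330,.0045,.72); plan(p,r,10,dp=1,dr=3)
```

```text
n tool [-0.4475 -0.0011 -0.8943] tilt 0.464 4528 centre mm [ -2.6  -0.3 -15.2] rad 23.8 cap z world [0.002  0.0014 1.    ] cap org [0.3771 0.3283 0.0314]
t 38.025 q [ 0.717  0.2   -0.76   0.148  0.    -0.002] p [0.3808 0.332  0.0559] z [ 0.337  0.294 -0.895] F [ 0.5  0.6 -0.5] T [-0.33  0.36  0.05] w 0.0459
[1.2, 0.1, 2.5, 0, 0, 0, 1.2, 0.2, 2.5, 0, 0, 0, 1.2, 0.1, 2.4, 0, 0, 0, 1.2, 0.1, 2.5, 0, 0, 0, 1.2, 0.2, 2.5, 0, 0, 0, 1.2, 0.1, 2.5, 0, 0, 0, 1.2, 0.1, 2.5, 0, -0.001, -0.001, 1.2, 0.2, 2.5, 0, 0, 0, 1.3, 0.1, 2.4, 0, 0, 0, 1.2, 0.1, 2.5, 0, 0, 0]
left [ 0.  0. -0.] [-0.  0.  0.] max row mm 2.7802877548915688 rad 0.001414213562373095
```

play_rows --plan '[1.2, 0, 2.5, 0, 0, 0, 1.2, 0, 2.5, 0, 0, 0, 1.2, 0, 2.5, 0, 0, 0, 1.2, 0, 2.5, 0, 0, 0, 1.2, 0, 2.5, 0, 0, 0, 1.2, 0, 2.5, 0, 0, 0, 1.2, 0, 2.5, 0, 0, 0, 1, 0, 2, 0, 0, 0, 0, 0, 0, 0, 0, 0]'

```text
clock: 39.15
eef_pos: [0.3802, 0.332, 0.0336]
tool_rot: [-0.343, 0.911, 0.08, 0.215]
ft_force: [-0.5, 0.3, -1.2]
grip_width: 0.0457
```

Run:
```python
from h import *
capintool("w14"); st()
```

```text
n tool [-0.4453 -0.0012 -0.8954] tilt 0.4615 4570 centre mm [ -3.6  -0.7 -15.6] rad 24.1 cap z world [-7.0e-04 -1.1e-03  1.0e+00] cap org [0.3779 0.3291 0.0108]
t 39.25 q [ 0.718  0.25  -0.784  0.073  0.    -0.002] p [0.3804 0.3321 0.0339] z [ 0.336  0.294 -0.895] F [ 0.1 -0.2 -0.8] T [-0.33  0.39  0.  ] w 0.0456
```

play_rows --plan '[0.6, 0, 1.2, 0, 0, 0, 0.6, 0, 1.2, 0, 0, 0, 0.6, 0, 1.2, 0, 0, 0, 0, 0, 0, 0, 0, 0]'

```text
clock: 39.75
eef_pos: [0.3802, 0.332, 0.0297]
tool_rot: [-0.343, 0.911, 0.08, 0.215]
ft_force: [-0.3, -0.1, -0.8]
grip_width: 0.0457
```

play_rows --plan '[0.4, 0, 0.8, 0, 0, 0, 0, 0, 0, 0, 0, 0]'

```text
clock: 40.0
eef_pos: [0.3803, 0.3321, 0.0289]
tool_rot: [-0.343, 0.911, 0.08, 0.215]
ft_force: [-0.2, 0.8, -0.2]
grip_width: 0.0458
```

play_rows --plan '[0.4, 0, 0.8, 0, 0, 0, 0, 0, 0, 0, 0, 0]'

```text
clock: 40.25
eef_pos: [0.3803, 0.3321, 0.028]
tool_rot: [-0.343, 0.911, 0.08, 0.215]
ft_force: [-0.5, 0.3, -0.4]
grip_width: 0.0459
```

Run:
```python
from h import *
capintool("w15"); st()
```

```text
n tool [-0.4455 -0.0013 -0.8953] tilt 0.4618 4516 centre mm [ -3.9  -0.3 -15.6] rad 23.9 cap z world [-5.0e-04 -1.1e-03  1.0e+00] cap org [0.3779 0.3296 0.0052]
t 40.35 q [ 0.718  0.264 -0.79   0.054  0.    -0.002] p [0.3803 0.3321 0.0281] z [ 0.336  0.294 -0.895] F [ 0.4  0.1 -0.9] T [-0.38  0.4  -0.02] w 0.0457
```

~1 mm above the floor. I'll go down in small steps until there is contact.

play_rows --plan '[0.3, 0, 0.6, 0, 0, 0, 0, 0, 0, 0, 0, 0]'

```text
clock: 40.6
eef_pos: [0.3803, 0.3321, 0.0273]
tool_rot: [-0.343, 0.911, 0.08, 0.215]
ft_force: [-0.7, -0.8, -1.0]
grip_width: 0.0458
```

play_rows --plan '[0.3, 0, 0.5, 0, 0, 0, 0, 0, 0, 0, 0, 0]'

```text
clock: 40.85
eef_pos: [0.3805, 0.3323, 0.0272]
tool_rot: [-0.343, 0.911, 0.081, 0.215]
ft_force: [-1.4, -1.9, 3.1]
grip_width: 0.0457
```

play_rows --plan '[0.2, 0, 0.5, 0, 0, 0, 0, 0, 0, 0, 0, 0]'

```text
clock: 41.1
eef_pos: [0.3804, 0.3322, 0.0271]
tool_rot: [-0.343, 0.911, 0.081, 0.215]
ft_force: [-4.3, -5.2, 11.0]
grip_width: 0.0458
```

The cap is in contact with the floor at 11 N. I'll release it and check before retreating.

play_rows --plan '[0, 0, 0, 0, 0, 0, 0, 0, 0, 0, 0, 0, 0, 0, 0, 0, 0, 0, 0, 0, 0, 0, 0, 0]' --hand 75

```text
clock: 41.6
eef_pos: [0.3803, 0.3321, 0.0262]
tool_rot: [-0.343, 0.911, 0.08, 0.215]
ft_force: [0.1, 0.4, -0.2]
grip_width: 0.0643
```

Run:
```python
from h import *
capintool("w16"); st()
```

```text
n tool [-0.4425 -0.0013 -0.8968] tilt 0.4584 4524 centre mm [ -4.   -0.4 -16.7] rad 23.8 cap z world [-0.003  -0.0032  1.    ] cap org [0.3778 0.3294 0.0044]
t 41.7 q [ 0.718  0.269 -0.792  0.047  0.    -0.002] p [0.3803 0.3321 0.0262] z [ 0.336  0.294 -0.895] F [-0.4  0.2 -0. ] T [-0.3   0.32  0.03] w 0.0638
```

View pics/w16.png

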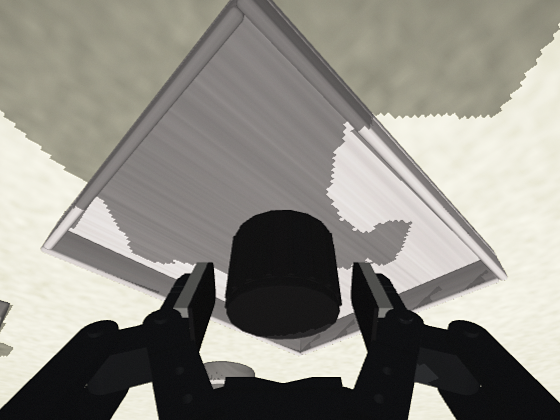

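The cap stands upright at (283, 270) in the picture, free between the open pads. I'll retreat along the tool axis.

play_rows --plan '[0, 0, -3, 0, 0, 0, 0, 0, -6, 0, 0, 0, 0, 0, -10, 0, 0, 0, 0, 0, -15, 0, 0, 0, 0, 0, -20, 0, 0, 0, 0, 0, -25, 0, 0, 0, 0, 0, -25, 0, 0, 0, 0, 0, -25, 0, 0, 0, 0, 0, 0, 0, 0, 0, 0, 0, 0, 0, 0, 0]'

```text
clock: 42.95
eef_pos: [0.3369, 0.2941, 0.1418]
tool_rot: [-0.343, 0.911, 0.081, 0.215]
ft_force: [-0.1, -0.1, -0.9]
grip_width: 0.0645
```

Run:
```python
from h import *
st()
c=cam("scene"); W=pts(c); cv2.imwrite("pics/s3.png",cv2.resize(c["frame"][130:330,90:470],(760,400),interpolation=cv2.INTER_CUBIC))
w=cam("wrist"); cv2.imwrite("pics/w17.png",w["frame"]); V=pts(w)
for n,X in(("scene",W),("wrist",V)):
    T=X.reshape(-1,3); T=T[(np.hypot(T[:,0]-.378,T[:,1]-.330)<.035)&(T[:,2]>.036)&(T[:,2]<.06)]
    if len(T)>20:
        A=np.c_[T[:,:2]-[.378,.33],np.ones(len(T))]; s=np.linalg.lstsq(A,T[:,2],rcond=None)[0]; print(n,len(T),s.round(4),T.mean(0).round(4))
```

```text
t 42.95 q [ 0.718 -0.08  -0.755  0.432  0.    -0.003] p [0.3369 0.2941 0.1418] z [ 0.337  0.294 -0.894] F [-0.1 -0.1 -0.9] T [-0.3   0.37  0.07] w 0.0645
scene 125 [ 0.0242 -0.0376  0.0413] [0.3816 0.3301 0.0414]
wrist 2322 [0.0436 0.0368 0.0426] [0.3748 0.3267 0.0423]
```

View pics/s3.png

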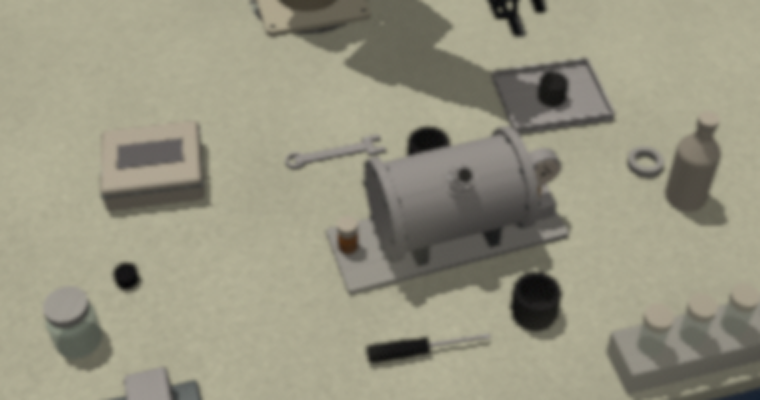

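View pics/w17.png

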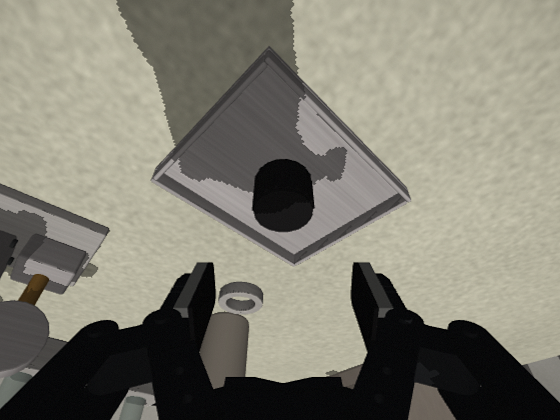

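The cap stands upright in the tray at (283, 195) in the wrist view and (553, 88) in the scene crop. Its top is at 42.5 mm, which matches 4 + 38.5 mm. The gripper is clear and the bystanders are unmoved, so I'll hand in.

Run:
```python
from h import *
print(bot.job_done()); st()
```

```text
the job is handed in; nothing more can be done
None
the job is handed in; nothing more can be done
```

The slanted port is open, and its cap stands open side down in the steel tray. I handed the job in at about 43 s of the 72 s allowed; no verdict was reported.

**Unscrewing:** The arm cannot line up with the port axis that far out. I gripped the cap tilted 25° towards the robot and turned it in five strokes of about 130°, following its rise. It reached 24 mm, turned about 8° further, and came off with about 2 N along the axis. Force readings stayed below about 8 N until the set-down.

**Placing:** I lifted the cap 76 mm from the port's mouth, turned it upright and lowered it until it touched the tray floor with 11 N. Then I released it and backed off.

**Last checks:**
- **Position:** the cap is within about 2 mm of the tray's centre.
- **Height:** the top is 42.5 mm above the bench, against the expected 4 + 38.5 mm.
- **Upright:** it leaned less than 0.01 rad right after release. Rougher plane fits after backing off gave 0.045 rad (scene camera) and 0.057 rad (wrist). Those fits took in some side points, and all are within the 0.1 rad limit.
- **Surroundings:** the gripper touches nothing, and no bystander looked moved in the pictures, which I checked by eye only.

**Two things that went off plan:** My first approach stopped at joint 4's limit, without contact. After the fourth stroke the loose cap leaned about 0.13 rad on the neck, and closing the pads straightened it. The top-camera network also reported a wrong spot as the tray once; I used the wrist measurement, which matched the first ones.

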